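# Make up the two pit spares kits

### The arm

A 6-joint arm with a two-finger parallel gripper is mounted at the origin on the work surface. World frame = base frame: x ahead of the robot, y to its left, z up, the work surface at z = 0. Lengths are in m, angles in rad, forces in N, time in s.
With the tool pointing down it reaches from about 0.35 to 0.775 m from the base axis. Payload 5.5 kg.
Tool frame: the origin (TCP) lies midway between the tips of the shut fingers; the grasp point (between the pads) lies env.tcp_to_grasp behind it (env.tcp_to_grasp is the distance from the TCP to the grasp point, in m); z points along the fingers, y is the direction in which the jaws open and shut (so a half turn about z gives the same grasp; the last joint's range is limited). The gripper opens to 85 mm and grips with 20 to 120 N. Pads are 22 mm wide; open, the fingers measure 114 mm over their backs; the gripper's body (76 mm by 85 mm) begins 54 mm behind the grasp point. The pads swing forward as they close: fully open they stand 13 mm farther back than shut.
Start: joints at [1.026, 0.313, 0.046, 1.304, 0, 1.431], TCP at [0.226, 0.529, 0.231] pointing down, gripper open.
Joint ranges: [-2.76, 2.76], [-0.86, 1.69], [-1.03, 1.26], [-2.2, 2.34], [-1.47, 1.5], [-3.14, 3.14]. Speed limits (rad/s): [2.57, 2.57, 3.14, 3.14, 3.14, 3.14].

### API

Orientations are given as a unit quaternion [w, x, y, z].
In Python, from workcell import env gives the robot as it stands.
- The arm moves only by the shell command python3 -m handwheel 'ROWS' [OPENING] [FORCE]. ROWS is JSON, a list of rows, each an object of numbers: "dx", "dy", "dz": the shift along the tool's x, y, z normalised to -1 to 1, where 1 is 20 mm; "roll": the turn about the tool's z normalised to -1 to 1, where 1 is 6 degrees. In form: [{"dx": .., "dy": .., "dz": .., "roll": ..}, ...]. A call has 1 to 8 rows; each row shifts and turns the commanded pose from where the row before left it, along the tool's axes as they then stand; what a row does not reach is not made up. A row lasts 1/12 s, in which the tool goes at most 41.7 mm and 7.16 degrees, less where a joint would pass 70% of its speed; a pose out of reach is approached as far as the arm can. A call with a number of a shift or a turn outside -1 to 1 is refused whole. A call with a gripper value outside its range is refused whole. OPENING is the closure in counts, from 0 (fully open) to 255 (shut), set as the call begins (- or left out, the last holds). The fingers move at their own pace and stop on an object; FORCE is the grip in N (left out, the last holds). Time passes only in rows, so rows that do not move let the fingers close. It gives the time, the measured TCP pose, the force and the opening at its end, in the units of the state.
- env.get_state(): the state, without advancing time (a new reading comes with each control period).
- env.read_camera(name): name is "scene" or "top"; returns the picture (480x640x3 uint8, blue, green, red); there is no depth.
- env.calibration(name): a dict with "fx", "fy", "cx", "cy" (pixels), "R" (3x3) and "t" (3): a world point X has camera coordinates R X + t. Camera axes: x right, y down, z forward; pixel columns grow to the right and rows downward; lengths in m; the calibration is good to about 2 mm. A picture is of the moment at which its call begins. calibration takes no time and is no camera call.
- env.hand_in(): hands the job in, once; it reports no verdict.
The state is a dict: "clock": time; "joint_pos": joint angles; "qvel": joint speeds; "tau": joint torques, N m; "tcp_pos": TCP position; "orientation": TCP orientation; "wrist_force": force on the tool from outside, world axes, zero at the start; "ft_torque": the same for the moment, N m; "finger_gap": finger opening in m.
Only numpy, scipy, OpenCV 4.12 (cv2) and the standard library are available. Lean on these libraries where they do the work, as an engineer would, in place of code of your own. Each camera call takes 0.05 s, during which the arm holds its last target.

### The job

Make up the two spares kits for the next match: in the three-compartment tray, the thick battery in the long compartment and the wheel and the motor in the two square ones, one in each (either way round); in the two-compartment tray, the thin battery in the narrow compartment and the speed controller in the wide one. Set each part down rather than dropping it, the same way up as it stands now and flat on the floor of its compartment. Leave the multimeter, the screwdriver and the tall battery where they are.

Things in the scene. Friction and masses are not known exactly. Their poses are not given: they have to be found in the camera images.
- tray_three: Fixed grey kit tray with 3 compartments, 153 (its x) by 159 mm (y), at any yaw. Origin: centre of underside, z up. Floor 4 mm thick; outer walls 5 mm thick, top at z = 14 mm; dividers 5 mm thick, top at 12 mm. Long compartment 66 (x) by 149 mm (y), centre x = +38.5 mm, y = 0. Two square ones 72 by 72 mm, centres x = -35.5 mm, y = +38.5 and -38.5 mm.
- tray_two: Fixed grey kit tray with 2 compartments, 137 (its x) by 159 mm (y), at any yaw. Origin: centre of underside, z up. Floor 4 mm thick; outer walls 5 mm thick, top at z = 14 mm; divider 5 mm thick, top at 12 mm. Narrow compartment 50 (x) by 149 mm (y), centre x = +38.5 mm, y = 0; wide one 72 (x) by 149 mm (y), centre x = -27.5 mm, y = 0.
- battery_thick: Thick sealed battery block, grey case with darker lid, 43 mm (x) by 97 mm (y) by 52 mm high, standing on its base; about 0.57 kg. Two small thin terminals on top rise 9 mm more, 39 mm either side of the middle along y. Origin: centre of its underside; z up.
- battery_thin: Thin sealed battery block of the same look, 24 mm (x) by 97 mm (y) by 52 mm high, standing on its base; about 0.3 kg; the same small terminals. Origin: centre of its underside; z up.
- wheel: Small black drive wheel lying flat, rubber tread, spokes and a light metal hub seen from above; 50 mm diameter, 30 mm high; about 0.09 kg. Origin: centre of its underside; z up along its axle.
- motor: Can motor standing on its end, shaft up: steel cylinder of 37 mm diameter, 60 mm high, black at the foot, with a thin shaft and brass pinion that rise 14 mm more; about 0.21 kg. Origin: centre of its underside; z up along the shaft.
- controller: Speed controller, a black block 45 mm (x) by 70 mm (y) by 40 mm high with a round fan and a row of four brass screws on top; about 0.13 kg. Origin: centre of its underside; z up.
- battery_tall: Bystander: tall battery, 47 by 70 mm and 101 mm high, same look. Not part of the kits. Origin: centre of its underside.
- meter: Bystander: dark multimeter lying on its back, 85 by 180 mm, 45 mm high at its dial. Origin: centre of its underside.
- screwdriver: Bystander: screwdriver lying on the table, red handle, 200 mm long and 26 mm thick. Origin: on the table under its middle.
There are look-alikes about, which are no part of the job. What is shaped like the tray_three but red is not meant.

How it is judged:
At the end, for the whole second after the job is handed in: Every part in its named compartment (wheel and motor in a square one each), wholly inside the walls with their 10 to 18 mm of play, underside within 3 mm of the compartment floor, right way up within 0.12 rad, released and at rest (under 0.02 m/s) (x of battery_thick in the frame of tray_three between 0.0235 and 0.0535 m and y of battery_thick in the frame of tray_three between -0.03 and 0.03 m and z of battery_thick in the frame of tray_three between 0.001 and 0.007 m and x of battery_thin in the frame of tray_two between 0.0215 and 0.0555 m and y of battery_thin in the frame of tray_two between -0.03 and 0.03 m and z of battery_thin in the frame of tray_two between 0.001 and 0.007 m and x of controller in the frame of tray_two between -0.0445 and -0.0105 m and y of controller in the frame of tray_two between -0.043 and 0.043 m and z of controller in the frame of tray_two between 0.001 and 0.007 m and (((x of wheel in the frame of tray_three between -0.0505 and -0.0205 m and y of wheel in the frame of tray_three between 0.0235 and 0.0535 m and z of wheel in the frame of tray_three between 0.001 and 0.007 m) and (x of motor in the frame of tray_three between -0.0565 and -0.0145 m and y of motor in the frame of tray_three between -0.0595 and -0.0175 m and z of motor in the frame of tray_three between 0.001 and 0.007 m)) or ((x of wheel in the frame of tray_three between -0.0505 and -0.0205 m and y of wheel in the frame of tray_three between -0.0535 and -0.0235 m and z of wheel in the frame of tray_three between 0.001 and 0.007 m) and (x of motor in the frame of tray_three between -0.0565 and -0.0145 m and y of motor in the frame of tray_three between 0.0175 and 0.0595 m and z of motor in the frame of tray_three between 0.001 and 0.007 m))) and angle between each of battery_thick, wheel, motor, battery_thin, controller's own z axis and vertical below 0.12 rad and linear speed of each of battery_thick, wheel, motor, battery_thin, controller below 0.02 m/s); the robot touches nothing.
It fails at once if the tall battery is moved more than 25 mm (distance of battery_tall from where it was at the start of the episode above 0.025 m).
It fails at once if the meter is moved more than 25 mm (distance of meter from where it was at the start of the episode above 0.025 m).
It fails at once if the screwdriver is moved more than 25 mm (distance of screwdriver from where it was at the start of the episode above 0.025 m).
It fails at once if a part is dropped: it falls free, faster than 0.7 m/s (about 25 mm of fall) ((linear speed of battery_thick above 0.7 m/s and contact force between the fingers and battery_thick below 0.05 N) or (linear speed of wheel above 0.7 m/s and contact force between the fingers and wheel below 0.05 N) or (linear speed of motor above 0.7 m/s and contact force between the fingers and motor below 0.05 N) or (linear speed of battery_thin above 0.7 m/s and contact force between the fingers and battery_thin below 0.05 N) or (linear speed of controller above 0.7 m/s and contact force between the fingers and controller below 0.05 N)).
It also fails if it takes over 109 s, if anything falls off the work surface, if the arm or the gripper's body presses on something with over 40 N, if the wrist force passes 120 N, or if a joint passes its speed limit or range.

## Working session

There is one attempt and no reset: what is moved stays moved. The work goes in short steps, Python scripts to look and compute and a shell command to move; the robot and the scene stay as the last step left them, time stands still between calls to the robot, and variables do not carry over. Pictures are saved under pics/ and viewed, and the job is handed in when it is done.

```bash
ls; mkdir -p pics; python3 - <<'E'
from workcell import env
import cv2
s=env.get_state();print(s, env.tcp_to_grasp)
for n in("scene","top"):
    im=env.read_camera(n);cv2.imwrite(f"pics/{n}0.png",im)
    c=env.calibration(n);print(n,c)
E
```

```text
pics
{'clock': 0.0, 'joint_pos': array([ 1.02635837e+00,  3.13988391e-01,  4.49195602e-02,  1.30359241e+00,
       -2.91797664e-05,  1.43119923e+00]), 'qvel': array([ 0.00066895,  0.00032552,  0.00081008,  0.00064341, -0.0007161 ,
        0.00262392]), 'tau': array([ 6.92032027e-04, -4.80628037e+01,  2.98531508e+01,  1.91328867e-02,
       -8.45671752e-05, -8.37419435e-06]), 'tcp_pos': array([0.22621069, 0.5280485 , 0.23039141]), 'orientation': array([-2.98991008e-04,  2.01040825e-01,  9.79582420e-01, -8.83343802e-04]), 'wrist_force': array([0.10418977, 0.35994987, 0.14616604]), 'ft_torque': array([-0.00093498, -0.02276956, -0.05090314]), 'finger_gap': 0.08522192669073868} 0.0187
scene {'fx': 441.1824245554218, 'fy': 441.1824245554218, 'cx': 317.2746787567722, 'cy': 231.92609508941803, 'R': array([[ 0.01516079,  0.99974957, -0.01646041],
       [ 0.73558762, -0.0223024 , -0.67706237],
       [-0.67725992, -0.00184328, -0.73574153]]), 't': array([-0.10979676, -0.3311672 ,  1.35201298])}
top {'fx': 618.9284969408728, 'fy': 618.9284969408728, 'cx': 317.20851248139365, 'cy': 239.65196402603166, 'R': array([[ 0.01793204, -0.99980684,  0.00804534],
       [-0.98972166, -0.01889184, -0.14175377],
       [ 0.14187838, -0.00542072, -0.98986925]]), 't': array([0.08601613, 0.47365177, 1.2100066 ])}
```

View pics/scene0.png

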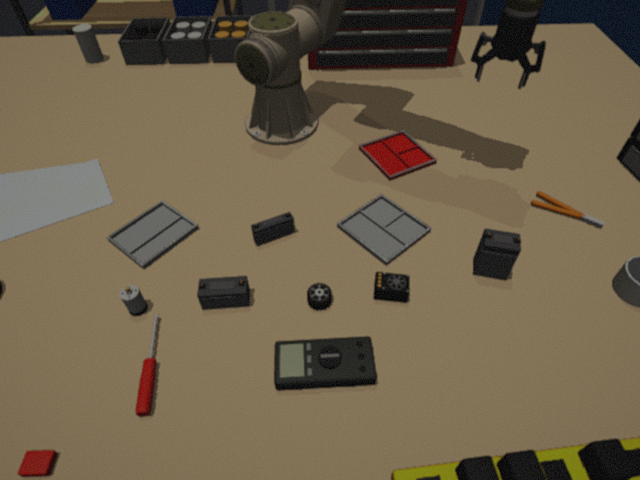

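View pics/top0.png

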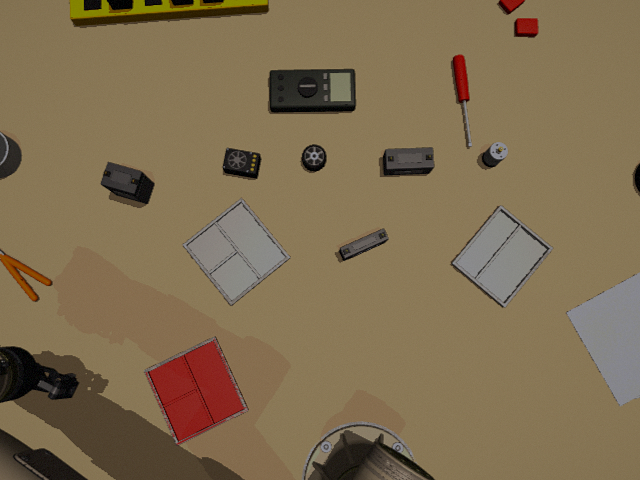

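```bash
python3 - <<'E'
import cv2
im=cv2.imread('pics/top0.png')
a=im[135:315,90:300];b=im[135:315,300:560]
cv2.imwrite('pics/cropA.png',cv2.resize(a,None,fx=3.3,fy=3.3,interpolation=cv2.INTER_CUBIC))
cv2.imwrite('pics/cropB.png',cv2.resize(b,None,fx=3,fy=3,interpolation=cv2.INTER_CUBIC))
E
```

```text
(no output)
```

View pics/cropA.png

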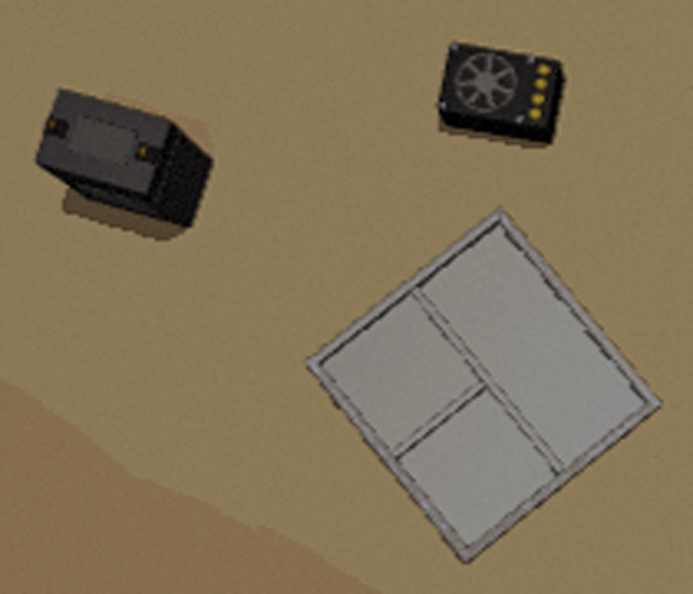

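View pics/cropB.png

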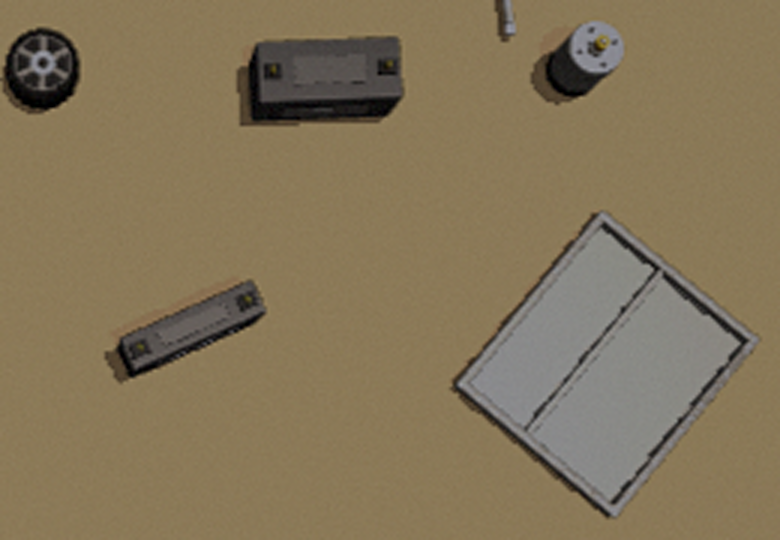

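```bash
cat > h.py <<'E'
from workcell import env
import cv2, numpy as np
C={n:env.calibration(n) for n in("scene","top")}
def ray(n,p,z):
    c=C[n];R=np.array(c["R"]);t=np.array(c["t"])
    d=R.T@np.array([(p[0]-c["cx"])/c["fx"],(p[1]-c["cy"])/c["fy"],1.]);o=-R.T@t
    return (o+d*(z-o[2])/d[2])[:2]
def proj(n,X):
    c=C[n];q=np.array(c["R"])@np.array(X)+c["t"];return np.array([c["fx"]*q[0]/q[2]+c["cx"],c["fy"]*q[1]/q[2]+c["cy"]])
E
python3 - <<'E'
from h import *
np.set_printoptions(precision=4,suppress=True)
A=lambda x,y:(x/3.3+90-.35,y/3.3+135-.35)
B=lambda x,y:(x/3+300-.33,y/3+135-.33)
def show(l,ps,z):
    w=np.array([ray("top",p,z) for p in ps]);print(l,"ctr",w.mean(0),"sides",np.linalg.norm(np.roll(w,-1,0)-w,axis=1),"ang",np.degrees(np.arctan2(*(np.roll(w,-1,0)-w).T[::-1])),"| scene px",proj("scene",[*w.mean(0),z]));return w
# trays via mask
im=cv2.imread('pics/top0.png').astype(int)
sat=im.max(2)-im.min(2)
m=((sat<22)&(im.sum(2)>300)).astype(np.uint8)
for l,(x0,x1,y0,y1) in dict(three=(175,300,190,312),two=(440,560,195,315)).items():
    k=np.zeros_like(m);k[y0:y1,x0:x1]=m[y0:y1,x0:x1]
    k=cv2.morphologyEx(k,cv2.MORPH_CLOSE,np.ones((5,5)))
    c=max(cv2.findContours(k,0,2)[0],key=cv2.contourArea)
    q=cv2.approxPolyDP(cv2.convexHull(c),6,True)[:,0]
    print(q.tolist());show(l+" mask",q,.014)
show("three",[A(500,208),A(660,403),A(467,562),A(307,365)],.014)
show("two",[B(602,212),B(758,340),B(613,516),B(456,384)],.014)
show("thick term",[B(274,69),B(388,64)],.061)
show("thin term",[B(140,348),B(247,299)],.061)
show("thick top",[B(253,43),B(400,38),B(402,98),B(254,103)],.052)
show("thin top",[B(119,340),B(251,281),B(263,306),B(130,362)],.052)
show("ctrl top",[A(453,42),A(566,60),A(553,137),A(440,112)],.040)
show("ctrl screws",[A(544,70),A(536,114)],.040)
print("motor",ray("top",B(600,45),.074),ray("top",B(595,47),.060),proj("scene",[*ray("top",B(600,45),.074),.074]))
print("wheel",ray("top",B(43,62),.030),proj("scene",[*ray("top",B(43,62),.03),.03]))
for p in (B(505,5),B(505,37)): print("driver tip",ray("top",p,.01))
print("tall",ray("top",(128,183),.1),"meter", [ray("top",p,.03) for p in((270,70),(355,70),(355,112),(270,112))])
E
python3 - <<'E'
import cv2
im=cv2.imread('pics/scene0.png')
a=im[195:325,105:265];b=im[195:325,265:425]
for n,i in(("C",a),("D",b)):cv2.imwrite(f'pics/crop{n}.png',cv2.resize(i,None,fx=4,fy=4,interpolation=cv2.INTER_CUBIC))
E
```

```text
[[241, 198], [289, 257], [231, 304], [183, 244]]
three mask ctr [0.4495 0.2593] sides [0.1575 0.1499 0.1573 0.1506] ang [-139.7795  130.4086   40.4743  -49.515 ] | scene px [383.6852 225.2063]
[[500, 206], [552, 247], [505, 306], [453, 263]]
two mask ctr [ 0.45   -0.2836] sides [0.1336 0.1571 0.1342 0.1553] ang [-128.5644  140.811    50.6455  -39.4258] | scene px [152.8114 230.5063]
three ctr [0.4487 0.259 ] sides [0.1583 0.1521 0.1574 0.1533] ang [-139.5485  130.873    40.8942  -48.7902] | scene px [383.484  224.9541]
two ctr [ 0.4496 -0.2828] sides [0.1357 0.1583 0.136  0.1581] ang [-129.7379  139.9098   50.1674  -40.2055] | scene px [153.208  230.3886]
thick term ctr [ 0.6393 -0.0881] sides [0.0764 0.0764] ang [-86.2619  93.7381] | scene px [221.8163 282.2494]
thin term ctr [0.4642 0.0025] sides [0.0776 0.0776] ang [-64.2304 115.7696] | scene px [272.2876 218.1087]
thick top ctr [ 0.6391 -0.087 ] sides [0.0994 0.0416 0.0996 0.0415] ang [ -86.8291 -178.6413   93.1322    1.0765] | scene px [223.1767 284.8269]
thin top ctr [0.4662 0.0036] sides [0.0961 0.0184 0.0957 0.0162] ang [ -64.7196 -154.296   113.9821   27.19  ] | scene px [273.0656 221.5407]
ctrl top ctr [0.6292 0.2504] sides [0.0708 0.0493 0.0714 0.045 ] ang [-98.1555 172.4535  78.3859  -8.0061] | scene px [390.8639 280.6703]
ctrl screws ctr [0.6269 0.2276] sides [0.0283 0.0283] ang [171.829  -8.171] | scene px [379.4773 280.0119]
motor [ 0.6538 -0.2646] [ 0.6566 -0.2655] [128.6555 286.3956]
wheel [0.6473 0.1045] [319.2382 292.4789]
driver tip [ 0.7007 -0.2183]
driver tip [ 0.6775 -0.2179]
tall [0.5654 0.4605] meter [array([0.8296, 0.2001]), array([0.8335, 0.0219]), array([0.7417, 0.0211]), array([0.7381, 0.1975])]
```

View pics/cropC.png

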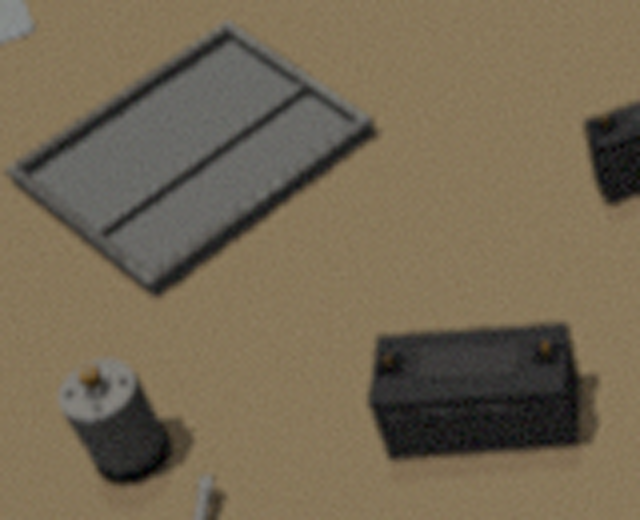

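View pics/cropD.png

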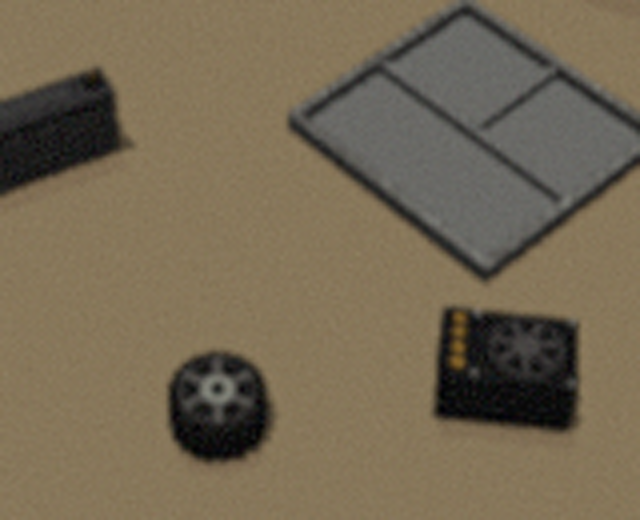

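```bash
python3 - <<'E'
from h import *
np.set_printoptions(precision=4,suppress=True)
A=lambda x,y:(x/3.3+90-.35,y/3.3+135-.35)
B=lambda x,y:(x/3+300-.33,y/3+135-.33)
Cc=lambda x,y:(x/4+105-.37,y/4+195-.37)
D=lambda x,y:(x/4+265-.37,y/4+195-.37)
P={n:np.array([[c["fx"],0,c["cx"]],[0,c["fy"],c["cy"]],[0,0,1]])@np.c_[c["R"],c["t"]] for n,c in C.items()}
def tri(l,p,q):
    X=cv2.triangulatePoints(P["top"],P["scene"],np.float64(p),np.float64(q)).ravel();print(l,X[:3]/X[3])
tri("thick t1",B(388,64),Cc(390,360));tri("thick t2",B(274,69),Cc(545,349))
tri("thin t1",B(247,299),Cc(600,120));tri("thin t2",B(140,348),D(92,82))
tri("wheel",B(43,62),D(218,388))
tri("motor",B(595,47),Cc(99,390));tri("pinion",B(600,45),Cc(91,377))
tri("ctrl fan",A(487,81),D(527,347))
tri("screw a",A(544,70),D(457,364));tri("screw b",A(536,114),D(460,316))
tri("ctrl corner",A(566,60),D(443,400-25));
for l,p,q in(("3N",A(500,208),D(487,265)),("3E",A(660,403),D(291,117)),("3S",A(467,562),D(467,3)),("2",B(602,212),Cc(155,282)),("2",B(758,340),Cc(11,172)),("2",B(613,516),Cc(228,26)),("2",B(456,384),Cc(375,124))):tri(l,p,q)
E
```

```text
thick t1 [ 0.6424 -0.1268  0.0588]
thick t2 [ 0.6375 -0.0505  0.0584]
thin t1 [ 0.4814 -0.0338  0.059 ]
thin t2 [0.4483 0.0367 0.0534]
wheel [0.6467 0.1044 0.0321]
motor [ 0.657  -0.2663  0.0592]
pinion [ 0.6557 -0.2671  0.0683]
ctrl fan [0.6327 0.2604 0.0419]
screw a [0.6409 0.2253 0.0401]
screw b [0.6124 0.2293 0.0422]
ctrl corner [0.6476 0.2138 0.0402]
3N [0.5586 0.2524 0.0162]
3E [0.4389 0.1504 0.0109]
3S [0.3393 0.2663 0.0072]
2 [ 0.5533 -0.281   0.0138]
2 [ 0.467  -0.3867  0.0114]
2 [ 0.3459 -0.2858  0.0105]
2 [ 0.4332 -0.1804  0.0096]
```

Candidates (top view px): trays are grey 3‑comp. (237,252), grey 2‑comp. (502,256) and the red decoy (197,390). Batteries are thick (409,161), thin (362,245) and tall (128,183, bystander). The others are the wheel (314,158), motor (496,154) and controller (241,162); the dark round thing at (5,155) and the red blocks are clutter. The close crops agree with the descriptions: grey trays, thick lid about 42x98 mm, thin about 97 mm long, and triangulated heights that match.

```bash
cat > plan.py <<'E'
import sys, numpy as np
from workcell import env
a=[float(v) for v in sys.argv[1:]]
s=env.get_state();w,x,y,z=s["orientation"]
uy=np.array([2*(x*y-w*z),1-2*(x*x+z*z)]);phi=np.degrees(np.arctan2(uy[1],uy[0]))
print("t %.2f phi %.2f tcp %s q6 %.2f gap %.4f F %s"%(s["clock"],phi,np.round(s["tcp_pos"],4),s["joint_pos"][5],s["finger_gap"],np.round(s["wrist_force"],1)))
if a:
    tp=a[3] if len(a)>3 else phi
    r=(phi-tp)/6; v=np.array(a[:3])-s["tcp_pos"]
    c,n=np.cos(np.radians(tp)),np.sin(np.radians(tp))
    print("roll total %.2f | then dx %.2f dy %.2f dz %.2f (units)"%(r,(-n*v[0]+c*v[1])/.02,(c*v[0]+n*v[1])/.02,-v[2]/.02))
E
python3 plan.py .647 .104 .10 40.6
```

```text
t 0.10 phi 66.81 tcp [0.2262 0.5281 0.2305] q6 1.43 gap 0.0854 F [-0.1 -0.  -0.7]
roll total 4.37 | then dx -29.79 dy 2.17 dz 6.52 (units)
```

```bash
python3 -m handwheel '[{"roll":0.9},{"roll":0.9},{"roll":0.9},{"roll":0.9},{"roll":0.77},{"dx":-1},{"dx":-1},{"dx":-1}]' 0 40; python3 plan.py .647 .104 .10 40.6
```

```text
t 0.10 phi 66.81 tcp [0.2262 0.5281 0.2305] q6 1.43 gap 0.0854 F [-0.1 -0.  -0.7]
roll total 4.37 | then dx -29.79 dy 2.17 dz 6.52 (units)invalid input at $[0]: expected keys dx, dy, dz, roll
```

```bash
python3 -m handwheel '[{"dx":0,"dy":0,"dz":0,"roll":0.9},{"dx":0,"dy":0,"dz":0,"roll":0.9},{"dx":0,"dy":0,"dz":0,"roll":0.9},{"dx":0,"dy":0,"dz":0,"roll":0.9},{"dx":0,"dy":0,"dz":0,"roll":0.77},{"dx":-1,"dy":0,"dz":0,"roll":0},{"dx":-1,"dy":0,"dz":0,"roll":0},{"dx":-1,"dy":0,"dz":0,"roll":0}]' 0 40; python3 plan.py .647 .104 .10 40.6
```

```text
clock: 0.77
tcp_pos: [0.2654, 0.4824, 0.2307]
orientation: [-0.0, 0.417, 0.909, -0.001]
wrist_force: [0.6, -0.9, 0.4]
finger_gap: 0.0851
t 0.77 phi 40.65 tcp [0.2654 0.4824 0.2307] q6 1.78 gap 0.0851 F [ 0.6 -0.9  0.4]
roll total 0.01 | then dx -26.78 dy 2.17 dz 6.53 (units)
```

```bash
python3 -m handwheel '[{"dx":-1,"dy":0.1,"dz":0.1,"roll":0},{"dx":-1,"dy":0.1,"dz":0.1,"roll":0},{"dx":-1,"dy":0.1,"dz":0.1,"roll":0},{"dx":-1,"dy":0.1,"dz":0.1,"roll":0},{"dx":-1,"dy":0.1,"dz":0.1,"roll":0},{"dx":-1,"dy":0.1,"dz":0.1,"roll":0},{"dx":-1,"dy":0.1,"dz":0.1,"roll":0},{"dx":-1,"dy":0.1,"dz":0.1,"roll":0}]' 0 40 >/dev/null
python3 -m handwheel '[{"dx":-1,"dy":0.1,"dz":0.3,"roll":0},{"dx":-1,"dy":0.1,"dz":0.3,"roll":0},{"dx":-1,"dy":0.1,"dz":0.3,"roll":0},{"dx":-1,"dy":0.1,"dz":0.3,"roll":0},{"dx":-1,"dy":0.1,"dz":0.3,"roll":0},{"dx":-1,"dy":0.1,"dz":0.3,"roll":0},{"dx":-1,"dy":0.1,"dz":0.3,"roll":0},{"dx":-1,"dy":0.1,"dz":0.3,"roll":0}]' >/dev/null
python3 -m handwheel '[{"dx":-1,"dy":0.1,"dz":0.4,"roll":0},{"dx":-1,"dy":0.1,"dz":0.4,"roll":0},{"dx":-1,"dy":0.1,"dz":0.4,"roll":0},{"dx":-1,"dy":0.1,"dz":0.4,"roll":0},{"dx":-1,"dy":0.1,"dz":0.4,"roll":0},{"dx":-1,"dy":0.1,"dz":0.4,"roll":0},{"dx":-1,"dy":0,"dz":0.4,"roll":0},{"dx":-1,"dy":0,"dz":0.4,"roll":0}]' >/dev/null
python3 plan.py .647 .104 .012 40.6
```

```text
t 2.77 phi 40.59 tcp [0.6115 0.1463 0.1023] q6 0.97 gap 0.0852 F [-0.5  0.5 -0.6]
roll total -0.00 | then dx -2.76 dy -0.03 dz 4.51 (units)
```

```bash
python3 -m handwheel '[{"dx":-1,"dy":0,"dz":0,"roll":0},{"dx":-1,"dy":0,"dz":0.2,"roll":0},{"dx":-0.76,"dy":0,"dz":0.5,"roll":0},{"dx":0,"dy":0,"dz":0.8,"roll":0},{"dx":0,"dy":0,"dz":0.8,"roll":0},{"dx":0,"dy":0,"dz":0.8,"roll":0},{"dx":0,"dy":0,"dz":0.8,"roll":0},{"dx":0,"dy":0,"dz":0.6,"roll":0}]' 0 40 ; python3 -m handwheel '[{"dx":0,"dy":0,"dz":0,"roll":0},{"dx":0,"dy":0,"dz":0,"roll":0},{"dx":0,"dy":0,"dz":0,"roll":0},{"dx":0,"dy":0,"dz":0,"roll":0},{"dx":0,"dy":0,"dz":0,"roll":0},{"dx":0,"dy":0,"dz":0,"roll":0}]' 255 40
python3 plan.py .455 .311 .10 40.6
python3 - <<'E'
from h import *
im=env.read_camera("scene");cv2.imwrite("pics/g1.png",cv2.resize(im[180:330,230:430],None,fx=3.5,fy=3.5))
E
```

```text
clock: 3.43
tcp_pos: [0.6459, 0.1051, 0.0108]
orientation: [-0.001, 0.418, 0.908, -0.001]
wrist_force: [-1.2, -0.5, -0.7]
finger_gap: 0.0855
clock: 3.93
tcp_pos: [0.648, 0.1053, 0.0145]
orientation: [0.001, 0.418, 0.908, 0.001]
wrist_force: [0.8, 0.4, 3.0]
finger_gap: 0.0479
t 3.93 phi 40.59 tcp [0.648  0.1053 0.0145] q6 0.90 gap 0.0479 F [0.8 0.4 3. ]
roll total -0.00 | then dx 14.09 dy -0.63 dz -4.28 (units)
```

View pics/g1.png

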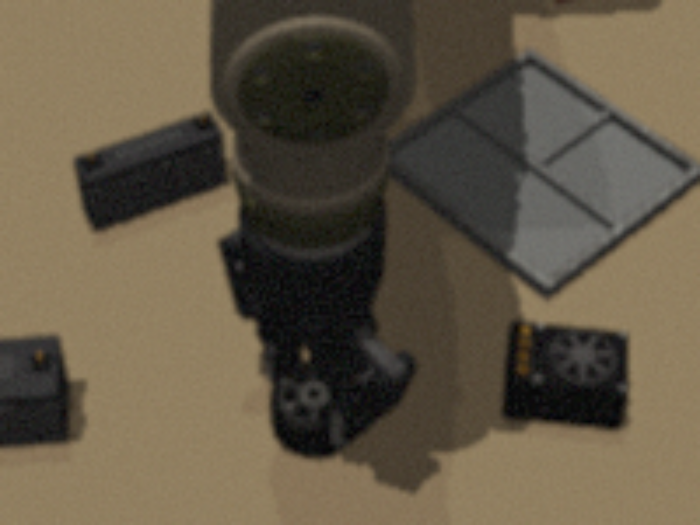

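```bash
python3 -m handwheel '[{"dx":0,"dy":0,"dz":-0.3,"roll":0},{"dx":0,"dy":0,"dz":-0.7,"roll":0},{"dx":0,"dy":0,"dz":-1,"roll":0},{"dx":0.2,"dy":0,"dz":-1,"roll":0},{"dx":0.5,"dy":0,"dz":-0.9,"roll":0},{"dx":0.8,"dy":-0.1,"dz":-0.5,"roll":0},{"dx":1,"dy":-0.1,"dz":0,"roll":0},{"dx":1,"dy":-0.1,"dz":0,"roll":0}]' 255 40
python3 -m handwheel '[{"dx":1,"dy":-0.1,"dz":0,"roll":0},{"dx":1,"dy":-0.1,"dz":0,"roll":0},{"dx":1,"dy":-0.1,"dz":0,"roll":0},{"dx":1,"dy":0,"dz":0,"roll":0},{"dx":1,"dy":0,"dz":0,"roll":0},{"dx":1,"dy":0,"dz":0,"roll":0},{"dx":1,"dy":0,"dz":0,"roll":0},{"dx":1,"dy":0,"dz":0,"roll":0}]' >/dev/null
python3 plan.py .455 .311 .0165 40.6
```

```text
clock: 4.65
tcp_pos: [0.5964, 0.1552, 0.1023]
orientation: [0.001, 0.418, 0.908, 0.0]
wrist_force: [-0.3, 0.3, -1.9]
finger_gap: 0.0478
t 5.32 phi 40.61 tcp [0.4864 0.2729 0.1011] q6 1.23 gap 0.0482 F [-0.3 -0.1 -0.9]
roll total 0.00 | then dx 2.47 dy 0.05 dz 4.23 (units)
```

```bash
python3 -m handwheel '[{"dx":1,"dy":0,"dz":0,"roll":0},{"dx":0.8,"dy":0,"dz":0.3,"roll":0},{"dx":0.65,"dy":0.05,"dz":0.7,"roll":0},{"dx":0,"dy":0,"dz":0.9,"roll":0},{"dx":0,"dy":0,"dz":0.9,"roll":0},{"dx":0,"dy":0,"dz":0.7,"roll":0},{"dx":0,"dy":0,"dz":0.3,"roll":0},{"dx":0,"dy":0,"dz":0,"roll":0}]' 
python3 plan.py .455 .311 .0165 40.6
python3 - <<'E'
from h import *
im=env.read_camera("scene");cv2.imwrite("pics/p1.png",cv2.resize(im[150:300,300:500],None,fx=3.5,fy=3.5))
print(proj("scene",[.455,.311,.034]))
E
```

```text
clock: 5.98
tcp_pos: [0.4551, 0.3094, 0.0237]
orientation: [-0.001, 0.418, 0.909, -0.001]
wrist_force: [-1.0, -0.1, -1.5]
finger_gap: 0.0479
t 5.98 phi 40.62 tcp [0.4551 0.3094 0.0237] q6 1.31 gap 0.0479 F [-1.  -0.1 -1.5]
roll total 0.00 | then dx 0.06 dy 0.05 dz 0.36 (units)
[407.16174116 220.47444065]
```

View pics/p1.png

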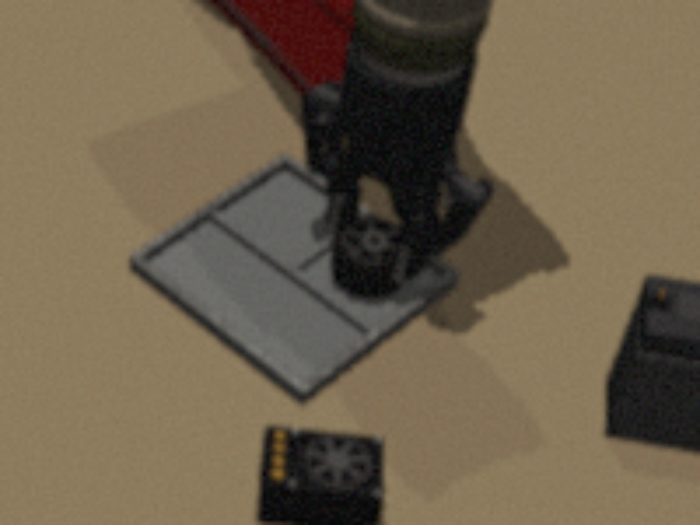

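```bash
python3 -m handwheel '[{"dx":0,"dy":0,"dz":0.1,"roll":0},{"dx":0,"dy":0,"dz":0.1,"roll":0},{"dx":0,"dy":0,"dz":0.1,"roll":0},{"dx":0,"dy":0,"dz":0,"roll":0}]';  python3 -m handwheel '[{"dx":0,"dy":0,"dz":0.05,"roll":0},{"dx":0,"dy":0,"dz":0.05,"roll":0},{"dx":0,"dy":0,"dz":0,"roll":0}]'
```

```text
clock: 6.37
tcp_pos: [0.4575, 0.3099, 0.0195]
orientation: [0.0, 0.418, 0.908, 0.0]
wrist_force: [-0.6, 0.1, -0.1]
finger_gap: 0.0482
clock: 6.62
tcp_pos: [0.4576, 0.31, 0.0184]
orientation: [0.0, 0.418, 0.908, 0.0]
wrist_force: [-2.1, -1.5, 6.7]
finger_gap: 0.0478
```

```bash
python3 -m handwheel '[{"dx":0,"dy":0,"dz":0,"roll":0},{"dx":0,"dy":0,"dz":0,"roll":0},{"dx":0,"dy":0,"dz":0,"roll":0},{"dx":0,"dy":0,"dz":-0.3,"roll":0},{"dx":0,"dy":0,"dz":-1,"roll":0},{"dx":0,"dy":0,"dz":-1,"roll":0},{"dx":0,"dy":0,"dz":-1,"roll":0},{"dx":0,"dy":0,"dz":-1,"roll":0}]' 60 40
python3 plan.py .656 -.266 .13 40.6
python3 - <<'E'
from h import *
im=env.read_camera("scene");cv2.imwrite("pics/r1.png",cv2.resize(im[150:300,300:500],None,fx=3.5,fy=3.5))
E
```

```text
clock: 7.28
tcp_pos: [0.4572, 0.3098, 0.1045]
orientation: [-0.0, 0.418, 0.908, -0.0]
wrist_force: [0.2, 0.7, 0.5]
finger_gap: 0.0655
t 7.28 phi 40.58 tcp [0.4572 0.3098 0.1045] q6 1.31 gap 0.0655 F [0.2 0.7 0.5]
roll total -0.00 | then dx -28.33 dy -11.19 dz -1.28 (units)
```

View pics/r1.png

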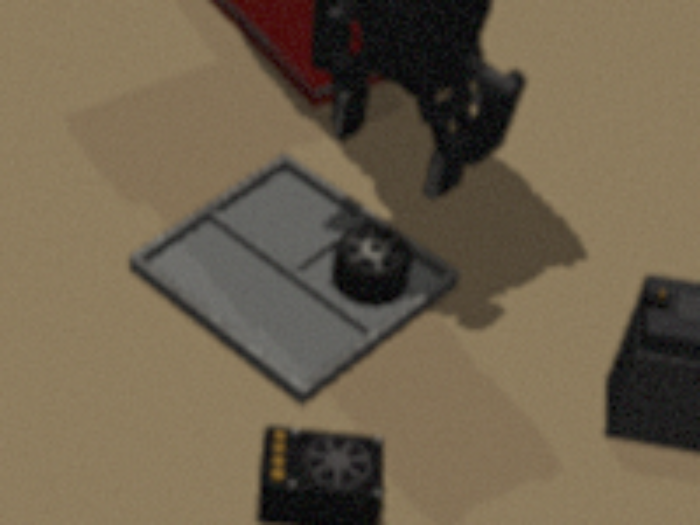

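```bash
python3 -m handwheel '[{"dx":-1,"dy":-0.4,"dz":-0.2,"roll":0},{"dx":-1,"dy":-0.4,"dz":-0.2,"roll":0},{"dx":-1,"dy":-0.4,"dz":-0.2,"roll":0},{"dx":-1,"dy":-0.4,"dz":-0.2,"roll":0},{"dx":-1,"dy":-0.4,"dz":-0.2,"roll":0},{"dx":-1,"dy":-0.4,"dz":-0.2,"roll":0},{"dx":-1,"dy":-0.4,"dz":0,"roll":0},{"dx":-1,"dy":-0.4,"dz":0,"roll":0}]' 0 40 >/dev/null
python3 -m handwheel '[{"dx":-1,"dy":-0.4,"dz":0,"roll":0},{"dx":-1,"dy":-0.4,"dz":0,"roll":0},{"dx":-1,"dy":-0.4,"dz":0,"roll":0},{"dx":-1,"dy":-0.4,"dz":0,"roll":0},{"dx":-1,"dy":-0.4,"dz":0,"roll":0},{"dx":-1,"dy":-0.4,"dz":0,"roll":0},{"dx":-1,"dy":-0.4,"dz":0,"roll":0},{"dx":-1,"dy":-0.4,"dz":0,"roll":0}]'  >/dev/null
python3 -m handwheel '[{"dx":-1,"dy":-0.4,"dz":0,"roll":0},{"dx":-1,"dy":-0.4,"dz":0,"roll":0},{"dx":-1,"dy":-0.4,"dz":0,"roll":0},{"dx":-1,"dy":-0.4,"dz":0,"roll":0},{"dx":-1,"dy":-0.4,"dz":0,"roll":0},{"dx":-1,"dy":-0.4,"dz":0,"roll":0},{"dx":-1,"dy":-0.4,"dz":0,"roll":0},{"dx":-1,"dy":-0.4,"dz":0,"roll":0}]' >/dev/null
python3 plan.py .656 -.266 .03 40.6
```

```text
t 9.33 phi 40.58 tcp [ 0.6239 -0.1806  0.1274] q6 0.46 gap 0.0852 F [-0.4  0.4  0.1]
roll total -0.00 | then dx -4.29 dy -1.56 dz 4.87 (units)
```

```bash
python3 -m handwheel '[{"dx":-1,"dy":-0.4,"dz":0,"roll":0},{"dx":-1,"dy":-0.4,"dz":0,"roll":0},{"dx":-1,"dy":-0.4,"dz":0,"roll":0},{"dx":-0.7,"dy":-0.2,"dz":0,"roll":0},{"dx":-0.4,"dy":-0.1,"dz":0,"roll":0},{"dx":0,"dy":0,"dz":0,"roll":0}]'; python3 plan.py .656 -.266 .03 40.6
python3 - <<'E'
from h import *
im=env.read_camera("scene");cv2.imwrite("pics/g2.png",cv2.resize(im[200:360,60:260],None,fx=3.5,fy=3.5))
E
```

```text
clock: 9.83
tcp_pos: [0.6547, -0.263, 0.1269]
orientation: [0.0, 0.419, 0.908, -0.0]
wrist_force: [-0.3, -0.9, -0.9]
finger_gap: 0.0852
t 9.83 phi 40.49 tcp [ 0.6547 -0.263   0.1269] q6 0.37 gap 0.0852 F [-0.3 -0.9 -0.9]
roll total -0.02 | then dx -0.16 dy -0.05 dz 4.84 (units)
```

View pics/g2.png

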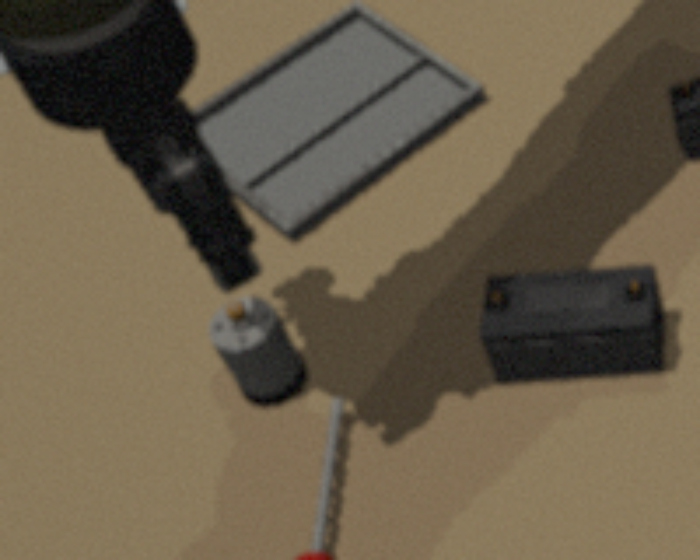

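```bash
python3 -m handwheel '[{"dx":-0.1,"dy":-0.05,"dz":0.4,"roll":0},{"dx":0,"dy":0,"dz":0.85,"roll":0},{"dx":0,"dy":0,"dz":0.85,"roll":0},{"dx":0,"dy":0,"dz":0.85,"roll":0},{"dx":0,"dy":0,"dz":0.85,"roll":0},{"dx":0,"dy":0,"dz":0.85,"roll":0},{"dx":0,"dy":0,"dz":0.7,"roll":0},{"dx":0,"dy":0,"dz":0,"roll":0}]'; python3 -m handwheel '[{"dx":0,"dy":0,"dz":0,"roll":0},{"dx":0,"dy":0,"dz":0,"roll":0},{"dx":0,"dy":0,"dz":0,"roll":0},{"dx":0,"dy":0,"dz":0,"roll":0},{"dx":0,"dy":0,"dz":0,"roll":0},{"dx":0,"dy":0,"dz":0,"roll":0},{"dx":0,"dy":0,"dz":0,"roll":0}]' 255 40
python3 plan.py .397 .261 .12 40.6
```

```text
clock: 10.55
tcp_pos: [0.6521, -0.2608, 0.0163]
orientation: [-0.003, 0.417, 0.909, 0.0]
wrist_force: [-0.9, 0.9, -1.9]
finger_gap: 0.0854
clock: 11.13
tcp_pos: [0.6558, -0.264, 0.0219]
orientation: [0.001, 0.418, 0.908, 0.0]
wrist_force: [-0.5, -0.1, 5.3]
finger_gap: 0.0362
t 11.13 phi 40.58 tcp [ 0.6558 -0.264   0.0219] q6 0.37 gap 0.0362 F [-0.5 -0.1  5.3]
roll total -0.00 | then dx 28.35 dy 7.26 dz -4.90 (units)
```

```bash
python3 -m handwheel '[{"dx":0,"dy":0,"dz":-0.3,"roll":0},{"dx":0,"dy":0,"dz":-0.7,"roll":0},{"dx":0,"dy":0,"dz":-1,"roll":0},{"dx":0.1,"dy":0,"dz":-1,"roll":0},{"dx":0.4,"dy":0.1,"dz":-1,"roll":0},{"dx":0.7,"dy":0.2,"dz":-0.9,"roll":0},{"dx":1,"dy":0.25,"dz":-0.3,"roll":0},{"dx":1,"dy":0.25,"dz":0,"roll":0}]' 255 40
python3 -m handwheel '[{"dx":1,"dy":0.25,"dz":0,"roll":0},{"dx":1,"dy":0.25,"dz":0,"roll":0},{"dx":1,"dy":0.25,"dz":0,"roll":0},{"dx":1,"dy":0.25,"dz":0,"roll":0},{"dx":1,"dy":0.25,"dz":0,"roll":0},{"dx":1,"dy":0.25,"dz":0,"roll":0},{"dx":1,"dy":0.25,"dz":0,"roll":0},{"dx":1,"dy":0.25,"dz":0,"roll":0}]' >/dev/null
python3 -m handwheel '[{"dx":1,"dy":0.25,"dz":0,"roll":0},{"dx":1,"dy":0.25,"dz":0,"roll":0},{"dx":1,"dy":0.25,"dz":0,"roll":0},{"dx":1,"dy":0.25,"dz":0,"roll":0},{"dx":1,"dy":0.25,"dz":0,"roll":0},{"dx":1,"dy":0.25,"dz":0,"roll":0},{"dx":1,"dy":0.25,"dz":0,"roll":0},{"dx":1,"dy":0.25,"dz":0,"roll":0}]' >/dev/null
python3 plan.py .397 .261 .026 40.6
```

```text
clock: 11.8
tcp_pos: [0.6261, -0.2048, 0.1265]
orientation: [0.002, 0.418, 0.908, 0.0]
wrist_force: [0.7, 0.4, -2.0]
finger_gap: 0.0361
t 13.13 phi 40.57 tcp [0.4768 0.0913 0.1241] q6 0.89 gap 0.0362 F [ 0.1 -0.3 -2.1]
roll total -0.00 | then dx 9.04 dy 2.49 dz 4.91 (units)
```

```bash
python3 -m handwheel '[{"dx":1,"dy":0.28,"dz":0,"roll":0},{"dx":1,"dy":0.28,"dz":0,"roll":0},{"dx":1,"dy":0.28,"dz":0,"roll":0},{"dx":1,"dy":0.28,"dz":0,"roll":0},{"dx":1,"dy":0.28,"dz":0,"roll":0},{"dx":1,"dy":0.28,"dz":0,"roll":0},{"dx":1,"dy":0.28,"dz":0,"roll":0},{"dx":0.9,"dy":0.28,"dz":0,"roll":0}]' >/dev/null
python3 -m handwheel '[{"dx":0.6,"dy":0.1,"dz":0.2,"roll":0},{"dx":0.3,"dy":0,"dz":0.5,"roll":0},{"dx":0,"dy":0,"dz":0.9,"roll":0},{"dx":0,"dy":0,"dz":0.9,"roll":0},{"dx":0,"dy":0,"dz":0.9,"roll":0},{"dx":0,"dy":0,"dz":0.6,"roll":0},{"dx":0,"dy":0,"dz":0.3,"roll":0},{"dx":0,"dy":0,"dz":0,"roll":0}]' 
python3 plan.py .397 .261 .026 40.6
python3 - <<'E'
from h import *
im=env.read_camera("scene");cv2.imwrite("pics/p2.png",cv2.resize(im[150:300,300:500],None,fx=3.5,fy=3.5))
print((proj("scene",[.397,.261,.064])-[300,150])*3.5)
E
```

```text
clock: 14.47
tcp_pos: [0.3975, 0.2541, 0.0369]
orientation: [-0.001, 0.418, 0.908, -0.001]
wrist_force: [0.4, -0.7, -3.4]
finger_gap: 0.0361
t 14.47 phi 40.58 tcp [0.3975 0.2541 0.0369] q6 1.26 gap 0.0361 F [ 0.4 -0.7 -3.4]
roll total -0.00 | then dx 0.28 dy 0.21 dz 0.55 (units)
[293.22643489 155.08966706]
```

View pics/p2.png

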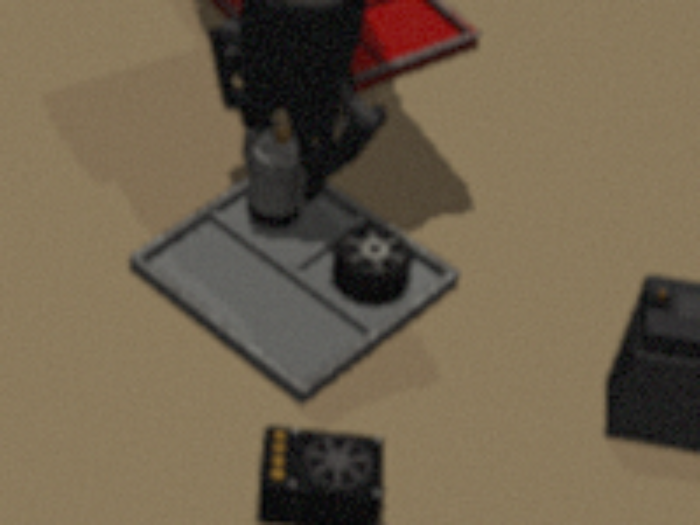

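```bash
python3 -m handwheel '[{"dx":0.25,"dy":0.2,"dz":0.1,"roll":0},{"dx":0,"dy":0,"dz":0.15,"roll":0},{"dx":0,"dy":0,"dz":0.1,"roll":0},{"dx":0,"dy":0,"dz":0.05,"roll":0},{"dx":0,"dy":0,"dz":0,"roll":0}]'; python3 -m handwheel '[{"dx":0,"dy":0,"dz":0.07,"roll":0},{"dx":0,"dy":0,"dz":0.06,"roll":0},{"dx":0,"dy":0,"dz":0,"roll":0}]'; python3 plan.py
```

```text
clock: 14.93
tcp_pos: [0.3987, 0.2611, 0.0303]
orientation: [0.0, 0.418, 0.908, 0.0]
wrist_force: [-0.3, -0.5, -2.5]
finger_gap: 0.0359
clock: 15.18
tcp_pos: [0.3986, 0.261, 0.0275]
orientation: [-0.0, 0.418, 0.908, -0.0]
wrist_force: [-0.3, -0.3, -2.4]
finger_gap: 0.0364
t 15.18 phi 40.58 tcp [0.3986 0.261  0.0275] q6 1.27 gap 0.0364 F [-0.3 -0.3 -2.4]
```

```bash
python3 -m handwheel '[{"dx":0,"dy":0,"dz":0.07,"roll":0},{"dx":0,"dy":0,"dz":0,"roll":0}]'; python3 -m handwheel '[{"dx":0,"dy":0,"dz":0.05,"roll":0},{"dx":0,"dy":0,"dz":0,"roll":0}]'
```

```text
clock: 15.35
tcp_pos: [0.3987, 0.261, 0.0261]
orientation: [-0.0, 0.418, 0.908, -0.0]
wrist_force: [0.1, 0.2, -2.6]
finger_gap: 0.036
clock: 15.52
tcp_pos: [0.3987, 0.2611, 0.0259]
orientation: [0.0, 0.418, 0.908, 0.0]
wrist_force: [-2.2, -0.5, 3.6]
finger_gap: 0.036
```

```bash
python3 -m handwheel '[{"dx":0,"dy":0,"dz":0,"roll":0},{"dx":0,"dy":0,"dz":0,"roll":0},{"dx":0,"dy":0,"dz":0,"roll":0},{"dx":0,"dy":0,"dz":-0.3,"roll":0},{"dx":0,"dy":0,"dz":-1,"roll":0},{"dx":0,"dy":0,"dz":-1,"roll":0},{"dx":0,"dy":0,"dz":-1,"roll":0},{"dx":0,"dy":0,"dz":-1,"roll":0}]' 90 40
python3 -m handwheel '[{"dx":0,"dy":0,"dz":-1,"roll":0},{"dx":0,"dy":0,"dz":0,"roll":1},{"dx":0,"dy":0,"dz":0,"roll":1},{"dx":0,"dy":0,"dz":0,"roll":1},{"dx":0,"dy":0,"dz":0,"roll":1},{"dx":0,"dy":0,"dz":0,"roll":1},{"dx":0,"dy":0,"dz":0,"roll":1},{"dx":0,"dy":0,"dz":0,"roll":0.16}]' 
python3 plan.py .6395 -.0885 .12 3.6
python3 - <<'E'
from h import *
im=env.read_camera("scene");cv2.imwrite("pics/r2.png",cv2.resize(im[150:300,300:500],None,fx=3.5,fy=3.5))
E
```

```text
clock: 16.18
tcp_pos: [0.3987, 0.2611, 0.1126]
orientation: [0.0, 0.418, 0.908, 0.0]
wrist_force: [0.3, -0.2, 0.3]
finger_gap: 0.0553
clock: 16.85
tcp_pos: [0.3988, 0.2611, 0.1317]
orientation: [0.0, 0.686, 0.728, 0.0]
wrist_force: [0.1, 1.0, -0.8]
finger_gap: 0.0555
t 16.85 phi 3.45 tcp [0.3988 0.2611 0.1317] q6 1.92 gap 0.0555 F [ 0.1  1.  -0.8]
roll total -0.03 | then dx -18.20 dy 10.91 dz 0.59 (units)
```

View pics/r2.png

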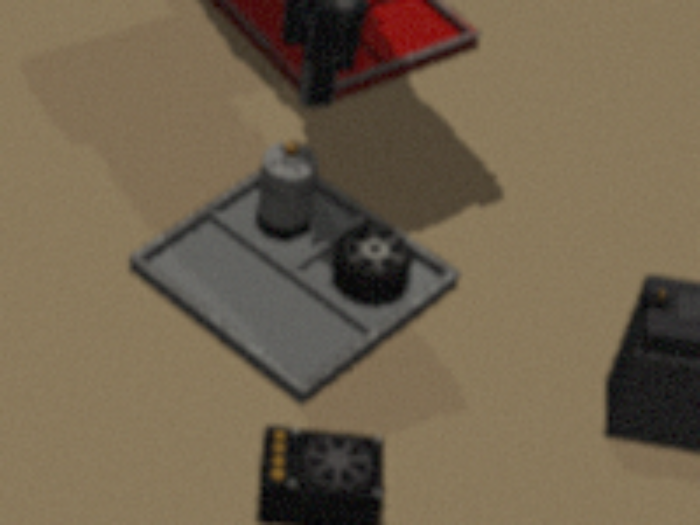

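```bash
python3 -m handwheel '[{"dx":-1,"dy":0.6,"dz":0,"roll":0},{"dx":-1,"dy":0.6,"dz":0,"roll":0},{"dx":-1,"dy":0.6,"dz":0,"roll":0},{"dx":-1,"dy":0.6,"dz":0,"roll":0},{"dx":-1,"dy":0.6,"dz":0,"roll":0},{"dx":-1,"dy":0.6,"dz":0,"roll":0},{"dx":-1,"dy":0.6,"dz":0,"roll":0},{"dx":-1,"dy":0.6,"dz":0,"roll":0}]' 0 80 >/dev/null
python3 -m handwheel '[{"dx":-1,"dy":0.6,"dz":0,"roll":0},{"dx":-1,"dy":0.6,"dz":0,"roll":0},{"dx":-1,"dy":0.6,"dz":0,"roll":0},{"dx":-1,"dy":0.6,"dz":0,"roll":0},{"dx":-1,"dy":0.6,"dz":0,"roll":0},{"dx":-1,"dy":0.6,"dz":0,"roll":0},{"dx":-1,"dy":0.6,"dz":0,"roll":0},{"dx":-1,"dy":0.6,"dz":0,"roll":0}]' >/dev/null
python3 -m handwheel '[{"dx":-1,"dy":0.6,"dz":0,"roll":0},{"dx":-0.7,"dy":0.4,"dz":0,"roll":0},{"dx":-0.5,"dy":0.3,"dz":0,"roll":0},{"dx":0,"dy":0,"dz":0,"roll":0}]' >/dev/null
python3 plan.py .6395 -.0885 .02 3.6
python3 - <<'E'
from h import *
im=env.read_camera("top");cv2.imwrite("pics/g3t.png",cv2.resize(im[100:250,330:530],None,fx=3.5,fy=3.5))
im=env.read_camera("scene");cv2.imwrite("pics/g3.png",cv2.resize(im[200:350,130:330],None,fx=3.5,fy=3.5))
E
```

```text
t 18.57 phi 3.60 tcp [ 0.6404 -0.0904  0.131 ] q6 1.24 gap 0.0854 F [ 1.4  0.2 -0.7]
roll total -0.00 | then dx 0.10 dy -0.04 dz 5.55 (units)
```

View pics/g3.png

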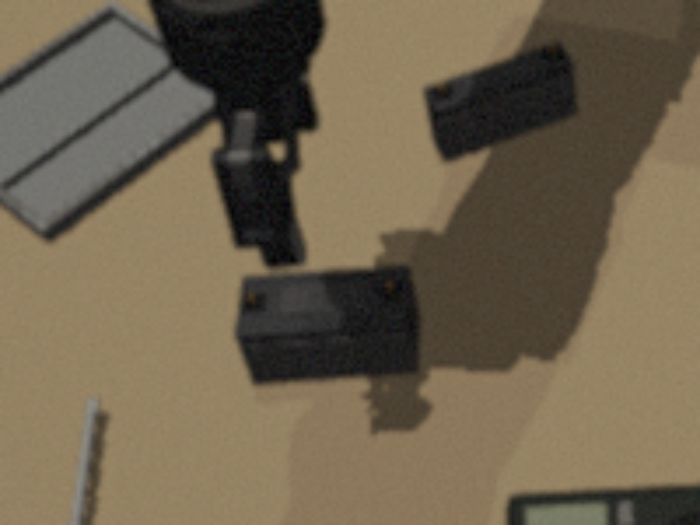

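View pics/g3t.png

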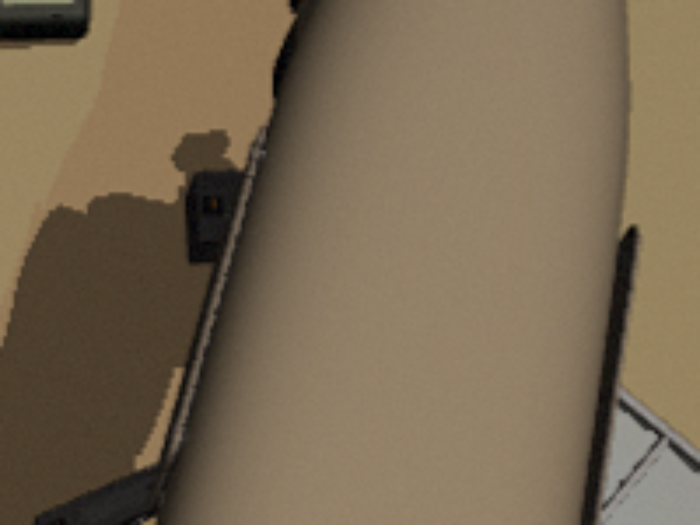

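```bash
python3 -m handwheel '[{"dx":0.08,"dy":0,"dz":0.5,"roll":0},{"dx":0,"dy":0,"dz":0.9,"roll":0},{"dx":0,"dy":0,"dz":0.9,"roll":0},{"dx":0,"dy":0,"dz":0.9,"roll":0},{"dx":0,"dy":0,"dz":0.9,"roll":0},{"dx":0,"dy":0,"dz":0.9,"roll":0},{"dx":0,"dy":0,"dz":0.7,"roll":0},{"dx":0,"dy":0,"dz":0.2,"roll":0}]'; python3 -m handwheel '[{"dx":0,"dy":0,"dz":0,"roll":0},{"dx":0,"dy":0,"dz":0,"roll":0},{"dx":0,"dy":0,"dz":0,"roll":0},{"dx":0,"dy":0,"dz":0,"roll":0},{"dx":0,"dy":0,"dz":0,"roll":0},{"dx":0,"dy":0,"dz":0,"roll":0},{"dx":0,"dy":0,"dz":0,"roll":0}]' 255 80
python3 -m handwheel '[{"dx":0,"dy":0,"dz":-0.3,"roll":0},{"dx":0,"dy":0,"dz":-0.7,"roll":0},{"dx":0,"dy":0,"dz":-1,"roll":0},{"dx":0,"dy":0,"dz":-1,"roll":0},{"dx":0,"dy":0,"dz":-1,"roll":0},{"dx":0,"dy":0,"dz":-0.8,"roll":0},{"dx":0,"dy":0,"dz":-0.3,"roll":0.5},{"dx":0,"dy":0,"dz":0,"roll":0.9}]'
python3 plan.py .474 .230 .12 -49.4
```

```text
clock: 19.33
tcp_pos: [0.6363, -0.0847, 0.0101]
orientation: [-0.002, 0.684, 0.73, -0.001]
wrist_force: [-1.0, 0.2, -0.2]
finger_gap: 0.0854
clock: 19.92
tcp_pos: [0.6406, -0.0869, 0.015]
orientation: [0.001, 0.684, 0.729, 0.001]
wrist_force: [0.7, 1.8, 7.2]
finger_gap: 0.0426
clock: 20.58
tcp_pos: [0.6395, -0.0871, 0.1169]
orientation: [0.001, 0.737, 0.676, 0.0]
wrist_force: [-0.1, -2.0, -4.7]
finger_gap: 0.0423
t 20.58 phi -4.94 tcp [ 0.6395 -0.0871  0.1169] q6 1.40 gap 0.0423 F [-0.1 -2.  -4.7]
roll total 7.41 | then dx 4.03 dy -17.42 dz -0.15 (units)
```

```bash
python3 -m handwheel '[{"dx":0,"dy":0,"dz":0,"roll":1},{"dx":0,"dy":0,"dz":0,"roll":1},{"dx":0,"dy":0,"dz":0,"roll":1},{"dx":0,"dy":0,"dz":0,"roll":1},{"dx":0,"dy":0,"dz":0,"roll":1},{"dx":0,"dy":0,"dz":0,"roll":1},{"dx":0,"dy":0,"dz":0,"roll":0.9},{"dx":0,"dy":0,"dz":0,"roll":0.3}]' >/dev/null
python3 -m handwheel '[{"dx":0.1,"dy":-0.5,"dz":0,"roll":0},{"dx":0.2,"dy":-0.9,"dz":0,"roll":0},{"dx":0.2,"dy":-1,"dz":0,"roll":0},{"dx":0.25,"dy":-1,"dz":0,"roll":0},{"dx":0.25,"dy":-1,"dz":0,"roll":0},{"dx":0.25,"dy":-1,"dz":0,"roll":0},{"dx":0.25,"dy":-1,"dz":0,"roll":0},{"dx":0.25,"dy":-1,"dz":0,"roll":0}]' >/dev/null
python3 plan.py .474 .230 .12 -49.4
```

```text
t 21.92 phi -47.90 tcp [0.564  0.0479 0.1146] q6 2.35 gap 0.0421 F [-0.1  0.4 -4.4]
roll total 0.25 | then dx 2.51 dy -9.84 dz -0.27 (units)
```

```bash
python3 -m handwheel '[{"dx":0.25,"dy":-1,"dz":0,"roll":0.22},{"dx":0.25,"dy":-1,"dz":0,"roll":0},{"dx":0.25,"dy":-1,"dz":0,"roll":0},{"dx":0.25,"dy":-1,"dz":0,"roll":0},{"dx":0.25,"dy":-1,"dz":0,"roll":0},{"dx":0.25,"dy":-1,"dz":0,"roll":0},{"dx":0.25,"dy":-1,"dz":0,"roll":0},{"dx":0.25,"dy":-1,"dz":0,"roll":0}]' >/dev/null
python3 -m handwheel '[{"dx":0.2,"dy":-0.8,"dz":0,"roll":0},{"dx":0.1,"dy":-0.5,"dz":0,"roll":0},{"dx":0,"dy":0,"dz":0.3,"roll":0},{"dx":0,"dy":0,"dz":0.6,"roll":0},{"dx":0,"dy":0,"dz":0.8,"roll":0},{"dx":0,"dy":0,"dz":0.8,"roll":0},{"dx":0,"dy":0,"dz":0.5,"roll":0},{"dx":0,"dy":0,"dz":0,"roll":0}]'
python3 plan.py .474 .230 .018 -49.4
python3 - <<'E'
from h import *
im=env.read_camera("scene");cv2.imwrite("pics/p3.png",cv2.resize(im[150:300,300:500],None,fx=3.5,fy=3.5))
E
```

```text
clock: 23.25
tcp_pos: [0.4772, 0.2162, 0.0526]
orientation: [-0.0, 0.938, 0.348, -0.003]
wrist_force: [-0.2, -0.5, -5.5]
finger_gap: 0.0419
t 23.25 phi -49.31 tcp [0.4772 0.2162 0.0526] q6 2.70 gap 0.0419 F [-0.2 -0.5 -5.5]
roll total 0.01 | then dx 0.33 dy -0.63 dz 1.73 (units)
```

View pics/p3.png

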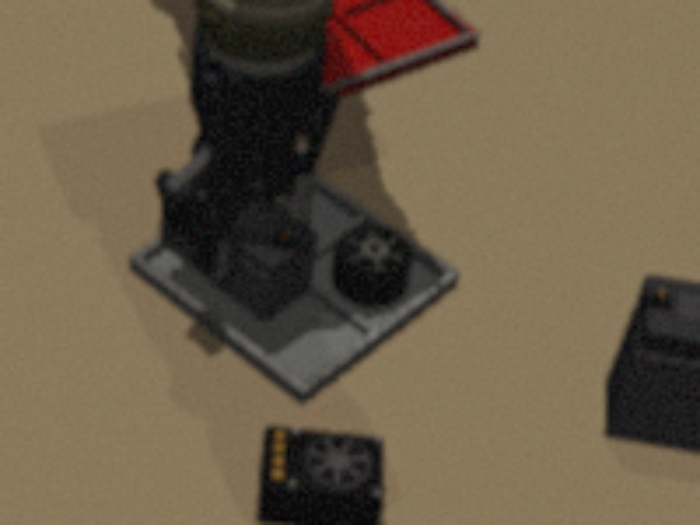

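```bash
python3 -m handwheel '[{"dx":0.33,"dy":-0.4,"dz":0,"roll":0},{"dx":0,"dy":-0.2,"dz":0.2,"roll":0},{"dx":0,"dy":0,"dz":0.4,"roll":0},{"dx":0,"dy":0,"dz":0.4,"roll":0},{"dx":0,"dy":0,"dz":0.2,"roll":0},{"dx":0,"dy":0,"dz":0.1,"roll":0},{"dx":0,"dy":0,"dz":0.1,"roll":0},{"dx":0,"dy":0,"dz":0,"roll":0}]'; python3 plan.py .474 .23 .018 -49.4
```

```text
clock: 23.97
tcp_pos: [0.4762, 0.2306, 0.0268]
orientation: [-0.0, 0.938, 0.348, -0.0]
wrist_force: [-0.3, 0.0, -4.6]
finger_gap: 0.042
t 23.97 phi -49.30 tcp [0.4762 0.2306 0.0268] q6 2.73 gap 0.0420 F [-0.3  0.  -4.6]
roll total 0.02 | then dx -0.10 dy -0.05 dz 0.44 (units)
```

```bash
python3 -m handwheel '[{"dx":-0.1,"dy":-0.05,"dz":0.1,"roll":0},{"dx":0,"dy":0,"dz":0.1,"roll":0},{"dx":0,"dy":0,"dz":0.07,"roll":0},{"dx":0,"dy":0,"dz":0,"roll":0}]'; python3 -m handwheel '[{"dx":0,"dy":0,"dz":0.06,"roll":0},{"dx":0,"dy":0,"dz":0,"roll":0}]'; python3 -m handwheel '[{"dx":0,"dy":0,"dz":0.05,"roll":0},{"dx":0,"dy":0,"dz":0,"roll":0}]'
```

```text
clock: 24.3
tcp_pos: [0.4741, 0.2301, 0.0217]
orientation: [-0.0, 0.938, 0.348, -0.0]
wrist_force: [0.3, 0.3, -4.3]
finger_gap: 0.0423
clock: 24.47
tcp_pos: [0.4743, 0.2302, 0.0206]
orientation: [-0.0, 0.938, 0.348, 0.0]
wrist_force: [0.1, 0.2, -4.9]
finger_gap: 0.0418
clock: 24.63
tcp_pos: [0.4743, 0.2302, 0.0196]
orientation: [-0.0, 0.938, 0.348, 0.0]
wrist_force: [-0.0, -0.9, -6.1]
finger_gap: 0.0421
```

```bash
python3 -m handwheel '[{"dx":0,"dy":0,"dz":0.06,"roll":0},{"dx":0,"dy":0,"dz":0,"roll":0}]'; python3 -m handwheel '[{"dx":0,"dy":0,"dz":0.05,"roll":0},{"dx":0,"dy":0,"dz":0,"roll":0}]'
```

```text
clock: 24.8
tcp_pos: [0.4745, 0.2303, 0.019]
orientation: [0.0, 0.938, 0.348, 0.0]
wrist_force: [-2.5, -0.4, 0.4]
finger_gap: 0.0422
clock: 24.97
tcp_pos: [0.4745, 0.2303, 0.019]
orientation: [0.0, 0.938, 0.348, 0.001]
wrist_force: [-3.4, -1.5, 8.8]
finger_gap: 0.042
```

```bash
python3 -m handwheel '[{"dx":0,"dy":0,"dz":0,"roll":0},{"dx":0,"dy":0,"dz":0,"roll":0},{"dx":0,"dy":0,"dz":0,"roll":0},{"dx":0,"dy":0,"dz":-0.3,"roll":0},{"dx":0,"dy":0,"dz":-1,"roll":0},{"dx":0,"dy":0,"dz":-1,"roll":0},{"dx":0,"dy":0,"dz":-1,"roll":0},{"dx":0,"dy":0,"dz":-1,"roll":0}]' 77 40
python3 -m handwheel '[{"dx":0,"dy":0,"dz":-1,"roll":0},{"dx":0,"dy":0,"dz":0,"roll":-1},{"dx":0,"dy":0,"dz":0,"roll":-1},{"dx":0,"dy":0,"dz":0,"roll":-1},{"dx":0,"dy":0,"dz":0,"roll":-1},{"dx":0,"dy":0,"dz":0,"roll":-1},{"dx":0,"dy":0,"dz":0,"roll":-1},{"dx":0,"dy":0,"dz":0,"roll":-0.65}]' 0
python3 plan.py .630 .25 .10 -9.5
python3 - <<'E'
from h import *
im=env.read_camera("scene");cv2.imwrite("pics/r3.png",cv2.resize(im[150:300,300:500],None,fx=3.5,fy=3.5))
E
```

```text
clock: 25.63
tcp_pos: [0.4743, 0.2302, 0.1047]
orientation: [-0.0, 0.938, 0.348, 0.0]
wrist_force: [1.1, -0.2, 0.7]
finger_gap: 0.0595
clock: 26.3
tcp_pos: [0.4745, 0.2303, 0.1239]
orientation: [0.0, 0.761, 0.649, 0.0]
wrist_force: [-0.7, -0.1, 0.5]
finger_gap: 0.0852
t 26.30 phi -9.11 tcp [0.4745 0.2303 0.1239] q6 2.03 gap 0.0852 F [-0.7 -0.1  0.5]
roll total 0.06 | then dx 2.26 dy 7.51 dz 1.20 (units)
```

View pics/r3.png

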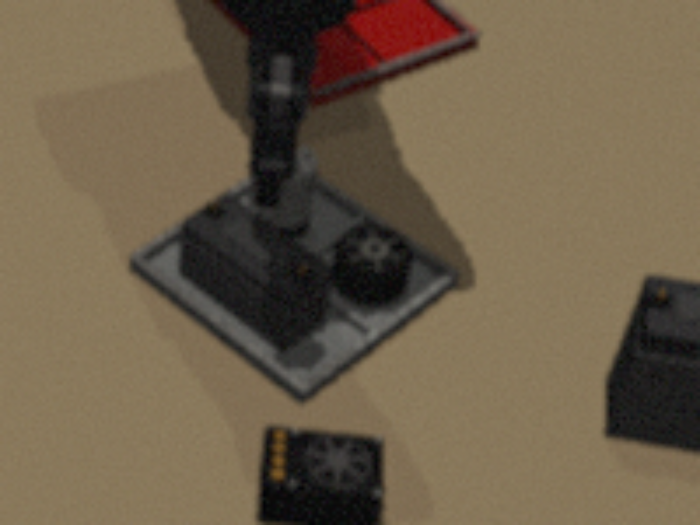

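```bash
python3 -m handwheel '[{"dx":0.3,"dy":1,"dz":0,"roll":0},{"dx":0.3,"dy":1,"dz":0,"roll":0},{"dx":0.3,"dy":1,"dz":0,"roll":0},{"dx":0.3,"dy":1,"dz":0,"roll":0},{"dx":0.3,"dy":1,"dz":0,"roll":0},{"dx":0.3,"dy":1,"dz":0,"roll":0},{"dx":0.3,"dy":0.9,"dz":0,"roll":0},{"dx":0.16,"dy":0.6,"dz":0,"roll":0}]' >/dev/null; python3 -m handwheel '[{"dx":0,"dy":0,"dz":0.3,"roll":0},{"dx":0,"dy":0,"dz":0.6,"roll":0},{"dx":0,"dy":0,"dz":0.2,"roll":0},{"dx":0,"dy":0,"dz":0,"roll":0}]'
python3 plan.py .630 .25 .012 -9.5
python3 - <<'E'
from h import *
im=env.read_camera("scene");cv2.imwrite("pics/g4.png",cv2.resize(im[180:330,300:500],None,fx=3.5,fy=3.5))
E
```

```text
clock: 27.35
tcp_pos: [0.6278, 0.2499, 0.0997]
orientation: [-0.001, 0.763, 0.647, -0.002]
wrist_force: [-0.0, -1.0, -0.1]
finger_gap: 0.0855
t 27.35 phi -9.43 tcp [0.6278 0.2499 0.0997] q6 2.00 gap 0.0855 F [-0.  -1.  -0.1]
roll total 0.01 | then dx 0.02 dy 0.11 dz 4.38 (units)
```

View pics/g4.png

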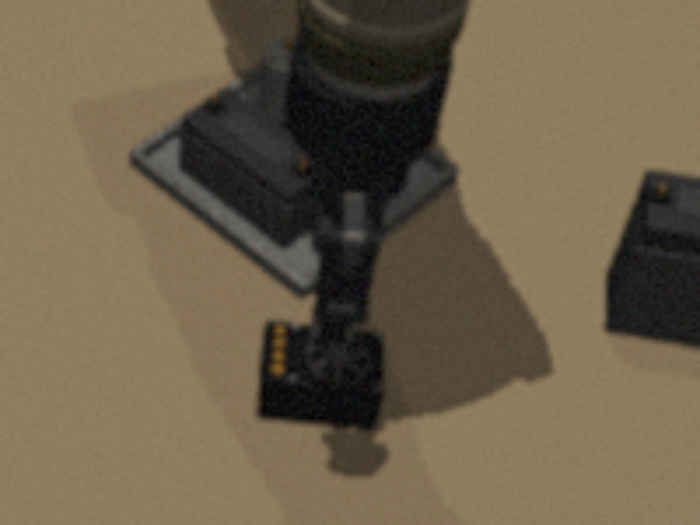

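```bash
python3 -m handwheel '[{"dx":0,"dy":0.08,"dz":0.4,"roll":0},{"dx":0,"dy":0,"dz":0.8,"roll":0},{"dx":0,"dy":0,"dz":0.8,"roll":0},{"dx":0,"dy":0,"dz":0.8,"roll":0},{"dx":0,"dy":0,"dz":0.8,"roll":0},{"dx":0,"dy":0,"dz":0.5,"roll":0},{"dx":0,"dy":0,"dz":0.25,"roll":0},{"dx":0,"dy":0,"dz":0,"roll":0}]'; python3 -m handwheel '[{"dx":0,"dy":0,"dz":0,"roll":0},{"dx":0,"dy":0,"dz":0,"roll":0},{"dx":0,"dy":0,"dz":0,"roll":0},{"dx":0,"dy":0,"dz":0,"roll":0},{"dx":0,"dy":0,"dz":0,"roll":0},{"dx":0,"dy":0,"dz":0,"roll":0}]' 255 40
python3 -m handwheel '[{"dx":0,"dy":0,"dz":-0.3,"roll":0},{"dx":0,"dy":0,"dz":-0.7,"roll":0},{"dx":0,"dy":0,"dz":-1,"roll":0},{"dx":0,"dy":0,"dz":-1,"roll":0},{"dx":0,"dy":0,"dz":-1,"roll":0},{"dx":0,"dy":0,"dz":-1,"roll":0},{"dx":0,"dy":0,"dz":-0.5,"roll":-0.5},{"dx":0,"dy":0,"dz":0,"roll":-0.9}]'
python3 plan.py .432 -.304 .12 50.4
```

```text
clock: 28.07
tcp_pos: [0.6304, 0.2499, 0.0134]
orientation: [-0.0, 0.763, 0.647, -0.001]
wrist_force: [-0.2, -0.3, 1.0]
finger_gap: 0.0858
clock: 28.57
tcp_pos: [0.6322, 0.2503, 0.0159]
orientation: [0.0, 0.763, 0.647, 0.001]
wrist_force: [-0.7, 0.6, 6.0]
finger_gap: 0.0443
clock: 29.23
tcp_pos: [0.6326, 0.2504, 0.1279]
orientation: [0.001, 0.712, 0.702, 0.002]
wrist_force: [1.4, 0.3, -0.9]
finger_gap: 0.0445
t 29.23 phi -0.84 tcp [0.6326 0.2504 0.1279] q6 1.84 gap 0.0445 F [ 1.4  0.3 -0.9]
roll total -8.54 | then dx -9.94 dy -27.75 dz 0.39 (units)
```

```bash
python3 -m handwheel '[{"dx":0,"dy":0,"dz":0,"roll":-1},{"dx":0,"dy":0,"dz":0,"roll":-1},{"dx":0,"dy":0,"dz":0,"roll":-1},{"dx":0,"dy":0,"dz":0,"roll":-1},{"dx":0,"dy":0,"dz":0,"roll":-1},{"dx":0,"dy":0,"dz":0,"roll":-1},{"dx":0,"dy":0,"dz":0,"roll":-1},{"dx":0,"dy":0,"dz":0,"roll":-1}]' >/dev/null
python3 -m handwheel '[{"dx":0,"dy":0,"dz":0,"roll":-0.4},{"dx":0,"dy":-0.5,"dz":0,"roll":0},{"dx":-0.35,"dy":-1,"dz":0,"roll":0},{"dx":-0.35,"dy":-1,"dz":0,"roll":0},{"dx":-0.35,"dy":-1,"dz":0,"roll":0},{"dx":-0.35,"dy":-1,"dz":0,"roll":0},{"dx":-0.35,"dy":-1,"dz":0,"roll":0},{"dx":-0.35,"dy":-1,"dz":0,"roll":0}]' >/dev/null
python3 plan.py .432 -.304 .12 50.4
```

```text
t 30.57 phi 49.42 tcp [0.5775 0.1231 0.1242] q6 0.78 gap 0.0446 F [ 0.3 -0.3 -1.1]
roll total -0.16 | then dx -8.01 dy -21.09 dz 0.21 (units)
```

```bash
python3 -m handwheel '[{"dx":-0.38,"dy":-1,"dz":0,"roll":-0.14},{"dx":-0.38,"dy":-1,"dz":0,"roll":0},{"dx":-0.38,"dy":-1,"dz":0,"roll":0},{"dx":-0.38,"dy":-1,"dz":0,"roll":0},{"dx":-0.38,"dy":-1,"dz":0,"roll":0},{"dx":-0.38,"dy":-1,"dz":0,"roll":0},{"dx":-0.38,"dy":-1,"dz":0,"roll":0},{"dx":-0.38,"dy":-1,"dz":0,"roll":0}]' >/dev/null
python3 -m handwheel '[{"dx":-0.38,"dy":-1,"dz":0,"roll":0},{"dx":-0.38,"dy":-1,"dz":0,"roll":0},{"dx":-0.38,"dy":-1,"dz":0,"roll":0},{"dx":-0.38,"dy":-1,"dz":0,"roll":0},{"dx":-0.38,"dy":-1,"dz":0,"roll":0},{"dx":-0.38,"dy":-1,"dz":0,"roll":0},{"dx":-0.38,"dy":-1,"dz":0,"roll":0},{"dx":-0.38,"dy":-1,"dz":0,"roll":0}]' >/dev/null
python3 plan.py .432 -.304 .02 50.4
```

```text
t 31.90 phi 50.24 tcp [ 0.4662 -0.2003  0.1244] q6 0.13 gap 0.0441 F [-0.2 -0.4 -1.7]
roll total -0.03 | then dx -1.99 dy -5.08 dz 5.22 (units)
```

```bash
python3 -m handwheel '[{"dx":-0.4,"dy":-1,"dz":0,"roll":0},{"dx":-0.4,"dy":-1,"dz":0,"roll":0},{"dx":-0.4,"dy":-1,"dz":0,"roll":0},{"dx":-0.3,"dy":-0.8,"dz":0,"roll":0},{"dx":-0.2,"dy":-0.5,"dz":0.2,"roll":0},{"dx":0,"dy":-0.2,"dz":0.5,"roll":0},{"dx":0,"dy":0,"dz":0.8,"roll":0},{"dx":0,"dy":0,"dz":0.8,"roll":0}]' >/dev/null
python3 -m handwheel '[{"dx":0,"dy":0,"dz":0.8,"roll":0},{"dx":0,"dy":0,"dz":0.6,"roll":0},{"dx":0,"dy":0,"dz":0.3,"roll":0},{"dx":0,"dy":0,"dz":0,"roll":0}]'
python3 plan.py .432 -.304 .02 50.4
python3 - <<'E'
from h import *
im=env.read_camera("scene");cv2.imwrite("pics/p4.png",cv2.resize(im[150:300,80:280],None,fx=3.5,fy=3.5))
E
```

```text
clock: 32.9
tcp_pos: [0.4344, -0.2886, 0.0423]
orientation: [-0.002, 0.34, 0.941, 0.001]
wrist_force: [-0.1, -0.2, -1.2]
finger_gap: 0.044
t 32.90 phi 50.29 tcp [ 0.4344 -0.2886  0.0423] q6 -0.05 gap 0.0440 F [-0.1 -0.2 -1.2]
roll total -0.02 | then dx -0.40 dy -0.67 dz 1.12 (units)
```

View pics/p4.png

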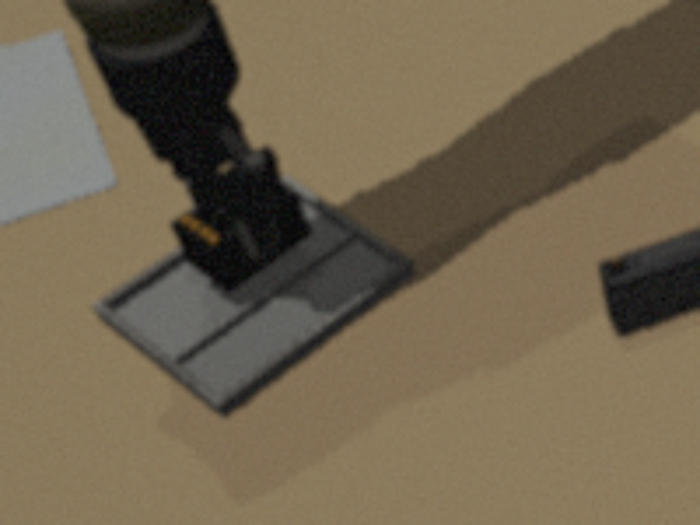

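```bash
python3 -m handwheel '[{"dx":-0.4,"dy":-0.4,"dz":0,"roll":0},{"dx":0,"dy":-0.2,"dz":0.2,"roll":0},{"dx":0,"dy":0,"dz":0.3,"roll":0},{"dx":0,"dy":0,"dz":0.2,"roll":0},{"dx":0,"dy":0,"dz":0.1,"roll":0},{"dx":0,"dy":0,"dz":0,"roll":0}]'; python3 plan.py .432 -.304 .02 50.4
```

```text
clock: 33.45
tcp_pos: [0.4336, -0.3044, 0.0277]
orientation: [-0.001, 0.34, 0.94, 0.0]
wrist_force: [-0.1, -0.1, -1.6]
finger_gap: 0.0441
t 33.45 phi 50.23 tcp [ 0.4336 -0.3044  0.0277] q6 -0.07 gap 0.0441 F [-0.1 -0.1 -1.6]
roll total -0.03 | then dx 0.07 dy -0.03 dz 0.39 (units)
```

```bash
python3 -m handwheel '[{"dx":0.05,"dy":0,"dz":0.1,"roll":0},{"dx":0,"dy":0,"dz":0.08,"roll":0},{"dx":0,"dy":0,"dz":0.06,"roll":0},{"dx":0,"dy":0,"dz":0,"roll":0}]'; python3 -m handwheel '[{"dx":0,"dy":0,"dz":0.05,"roll":0},{"dx":0,"dy":0,"dz":0,"roll":0}]'; python3 -m handwheel '[{"dx":0,"dy":0,"dz":0.05,"roll":0},{"dx":0,"dy":0,"dz":0,"roll":0}]'
```

```text
clock: 33.78
tcp_pos: [0.4333, -0.3041, 0.0235]
orientation: [-0.0, 0.34, 0.94, 0.0]
wrist_force: [0.2, 0.2, -0.8]
finger_gap: 0.0442
clock: 33.95
tcp_pos: [0.4334, -0.3043, 0.0226]
orientation: [0.0, 0.34, 0.94, 0.0]
wrist_force: [-0.2, 0.1, -1.5]
finger_gap: 0.0447
clock: 34.12
tcp_pos: [0.4334, -0.3042, 0.0216]
orientation: [-0.0, 0.34, 0.94, 0.0]
wrist_force: [0.6, 0.3, -1.1]
finger_gap: 0.0441
```

```bash
python3 -m handwheel '[{"dx":0,"dy":0,"dz":0.06,"roll":0},{"dx":0,"dy":0,"dz":0,"roll":0}]'; python3 -m handwheel '[{"dx":0,"dy":0,"dz":0.05,"roll":0},{"dx":0,"dy":0,"dz":0,"roll":0}]'
```

```text
clock: 34.28
tcp_pos: [0.4333, -0.3042, 0.0203]
orientation: [-0.0, 0.34, 0.94, 0.0]
wrist_force: [-0.2, 0.1, -1.4]
finger_gap: 0.0445
clock: 34.45
tcp_pos: [0.4335, -0.3044, 0.0198]
orientation: [0.0, 0.34, 0.94, -0.0]
wrist_force: [-1.1, 0.4, 3.4]
finger_gap: 0.0446
```

```bash
python3 -m handwheel '[{"dx":0,"dy":0,"dz":0,"roll":0},{"dx":0,"dy":0,"dz":0,"roll":0},{"dx":0,"dy":0,"dz":0,"roll":0},{"dx":0,"dy":0,"dz":-0.3,"roll":0},{"dx":0,"dy":0,"dz":-1,"roll":0},{"dx":0,"dy":0,"dz":-1,"roll":0},{"dx":0,"dy":0,"dz":-1,"roll":0},{"dx":0,"dy":0,"dz":-1,"roll":0}]' 83 40
python3 -m handwheel '[{"dx":0,"dy":0,"dz":-1,"roll":0},{"dx":0,"dy":0,"dz":0,"roll":1},{"dx":0,"dy":0,"dz":0,"roll":1},{"dx":0,"dy":0,"dz":0,"roll":1},{"dx":0,"dy":0,"dz":0,"roll":0.8},{"dx":0,"dy":0,"dz":0,"roll":0.37},{"dx":0,"dy":0,"dz":0,"roll":0}]' 0
python3 plan.py .465 .002 .12 25.3
python3 - <<'E'
from h import *
im=env.read_camera("scene");cv2.imwrite("pics/r4.png",cv2.resize(im[150:300,80:280],None,fx=3.5,fy=3.5))
E
```

```text
clock: 35.12
tcp_pos: [0.4333, -0.3042, 0.1067]
orientation: [-0.0, 0.34, 0.94, 0.0]
wrist_force: [0.7, 0.3, 0.1]
finger_gap: 0.0576
clock: 35.7
tcp_pos: [0.4334, -0.3043, 0.1259]
orientation: [0.0, 0.536, 0.844, -0.0]
wrist_force: [0.6, -0.4, -0.2]
finger_gap: 0.0853
t 35.70 phi 25.17 tcp [ 0.4334 -0.3043  0.1259] q6 0.37 gap 0.0853 F [ 0.6 -0.4 -0.2]
roll total -0.02 | then dx 13.17 dy 7.97 dz 0.29 (units)
```

View pics/r4.png

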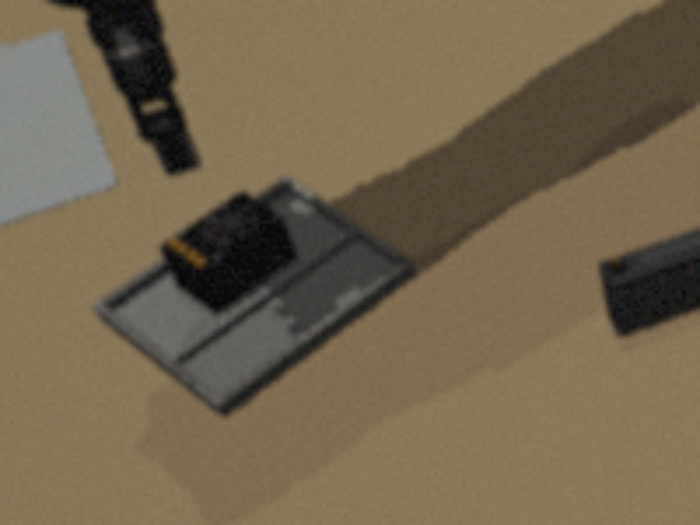

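```bash
python3 -m handwheel '[{"dx":1,"dy":0.6,"dz":0,"roll":0},{"dx":1,"dy":0.6,"dz":0,"roll":0},{"dx":1,"dy":0.6,"dz":0,"roll":0},{"dx":1,"dy":0.6,"dz":0,"roll":0},{"dx":1,"dy":0.6,"dz":0,"roll":0},{"dx":1,"dy":0.6,"dz":0,"roll":0},{"dx":1,"dy":0.6,"dz":0,"roll":0},{"dx":1,"dy":0.6,"dz":0,"roll":0}]' >/dev/null
python3 -m handwheel '[{"dx":1,"dy":0.6,"dz":0,"roll":0},{"dx":1,"dy":0.6,"dz":0,"roll":0},{"dx":1,"dy":0.6,"dz":0,"roll":0},{"dx":1,"dy":0.6,"dz":0,"roll":0},{"dx":0.7,"dy":0.5,"dz":0,"roll":0},{"dx":0.4,"dy":0.25,"dz":0,"roll":0},{"dx":0,"dy":0,"dz":0,"roll":0},{"dx":0,"dy":0,"dz":0,"roll":0}]' >/dev/null
python3 plan.py .465 .002 .012 25.3
python3 - <<'E'
from h import *
im=env.read_camera("scene");cv2.imwrite("pics/g5.png",cv2.resize(im[130:280,180:380],None,fx=3.5,fy=3.5))
E
```

```text
t 37.08 phi 25.32 tcp [4.656e-01 4.000e-04 1.256e-01] q6 0.96 gap 0.0859 F [ 0.3 -0.6 -0.7]
roll total 0.00 | then dx 0.08 dy 0.00 dz 5.68 (units)
```

View pics/g5.png

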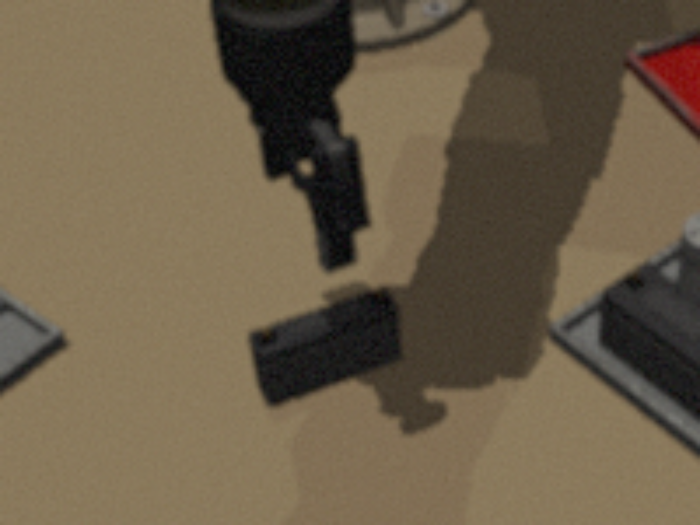

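```bash
python3 -m handwheel '[{"dx":0.08,"dy":0,"dz":0.5,"roll":0},{"dx":0,"dy":0,"dz":0.9,"roll":0},{"dx":0,"dy":0,"dz":0.9,"roll":0},{"dx":0,"dy":0,"dz":0.9,"roll":0},{"dx":0,"dy":0,"dz":0.9,"roll":0},{"dx":0,"dy":0,"dz":0.9,"roll":0},{"dx":0,"dy":0,"dz":0.5,"roll":0},{"dx":0,"dy":0,"dz":0,"roll":0}]'; python3 -m handwheel '[{"dx":0,"dy":0,"dz":0,"roll":0},{"dx":0,"dy":0,"dz":0,"roll":0},{"dx":0,"dy":0,"dz":0,"roll":0},{"dx":0,"dy":0,"dz":0,"roll":0},{"dx":0,"dy":0,"dz":0,"roll":0},{"dx":0,"dy":0,"dz":0,"roll":0},{"dx":0,"dy":0,"dz":0,"roll":0},{"dx":0,"dy":0,"dz":0,"roll":0}]' 255 60
python3 -m handwheel '[{"dx":0,"dy":0,"dz":-0.3,"roll":0},{"dx":0,"dy":0,"dz":-0.7,"roll":0},{"dx":0,"dy":0,"dz":-1,"roll":0},{"dx":0,"dy":0,"dz":-1,"roll":0},{"dx":0,"dy":0,"dz":-1,"roll":0},{"dx":0,"dy":0,"dz":-1,"roll":0},{"dx":0,"dy":0,"dz":-0.5,"roll":-0.5},{"dx":0,"dy":0,"dz":0,"roll":-0.9}]'
python3 plan.py .474 -.253 .12 50.4
```

```text
clock: 37.8
tcp_pos: [0.4629, 0.001, 0.0134]
orientation: [-0.002, 0.536, 0.844, -0.001]
wrist_force: [-0.5, 0.3, -0.6]
finger_gap: 0.0853
clock: 38.47
tcp_pos: [0.4657, 0.0018, 0.0163]
orientation: [0.001, 0.536, 0.845, 0.0]
wrist_force: [0.3, 0.8, 6.0]
finger_gap: 0.0235
clock: 39.13
tcp_pos: [0.466, 0.0019, 0.1279]
orientation: [0.002, 0.471, 0.882, 0.001]
wrist_force: [0.8, 0.8, -3.0]
finger_gap: 0.0234
t 39.13 phi 33.80 tcp [0.466  0.0019 0.1279] q6 0.81 gap 0.0234 F [ 0.8  0.8 -3. ]
roll total -2.77 | then dx -8.43 dy -9.56 dz 0.39 (units)
```

```bash
python3 -m handwheel '[{"dx":0,"dy":0,"dz":0,"roll":-1},{"dx":0,"dy":0,"dz":0,"roll":-1},{"dx":0,"dy":0,"dz":0,"roll":-0.75},{"dx":-0.5,"dy":-0.5,"dz":0,"roll":0},{"dx":-0.88,"dy":-1,"dz":0,"roll":0},{"dx":-0.88,"dy":-1,"dz":0,"roll":0},{"dx":-0.88,"dy":-1,"dz":0,"roll":0},{"dx":-0.88,"dy":-1,"dz":0,"roll":0}]'>/dev/null
python3 -m handwheel '[{"dx":-0.88,"dy":-1,"dz":0,"roll":0},{"dx":-0.88,"dy":-1,"dz":0,"roll":0},{"dx":-0.88,"dy":-1,"dz":0,"roll":0},{"dx":-0.8,"dy":-0.9,"dz":0,"roll":0},{"dx":-0.5,"dy":-0.6,"dz":0,"roll":0},{"dx":-0.2,"dy":-0.3,"dz":0,"roll":0},{"dx":0,"dy":0,"dz":0,"roll":0},{"dx":0,"dy":0,"dz":0,"roll":0}]'
python3 plan.py .474 -.253 .02 50.4
```

```text
clock: 40.47
tcp_pos: [0.4703, -0.2445, 0.1251]
orientation: [-0.001, 0.341, 0.94, 0.001]
wrist_force: [-0.3, 0.2, -3.4]
finger_gap: 0.0236
t 40.47 phi 50.12 tcp [ 0.4703 -0.2445  0.1251] q6 0.06 gap 0.0236 F [-0.3  0.2 -3.4]
roll total -0.05 | then dx -0.41 dy -0.21 dz 5.25 (units)
```

```bash
python3 -m handwheel '[{"dx":-0.38,"dy":-0.2,"dz":0.2,"roll":-0.04},{"dx":0,"dy":0,"dz":0.6,"roll":0},{"dx":0,"dy":0,"dz":0.8,"roll":0},{"dx":0,"dy":0,"dz":0.8,"roll":0},{"dx":0,"dy":0,"dz":0.8,"roll":0},{"dx":0,"dy":0,"dz":0.6,"roll":0},{"dx":0,"dy":0,"dz":0.2,"roll":0},{"dx":0,"dy":0,"dz":0,"roll":0}]'
python3 plan.py .474 -.253 .02 50.4
python3 - <<'E'
from h import *
im=env.read_camera("scene");cv2.imwrite("pics/p5.png",cv2.resize(im[150:300,80:280],None,fx=3.5,fy=3.5))
E
```

```text
clock: 41.13
tcp_pos: [0.4735, -0.2519, 0.0442]
orientation: [-0.001, 0.338, 0.941, 0.001]
wrist_force: [0.2, 0.0, -3.6]
finger_gap: 0.0228
t 41.13 phi 50.45 tcp [ 0.4735 -0.2519  0.0442] q6 0.05 gap 0.0228 F [ 0.2  0.  -3.6]
roll total 0.01 | then dx -0.05 dy -0.02 dz 1.21 (units)
```

View pics/p5.png

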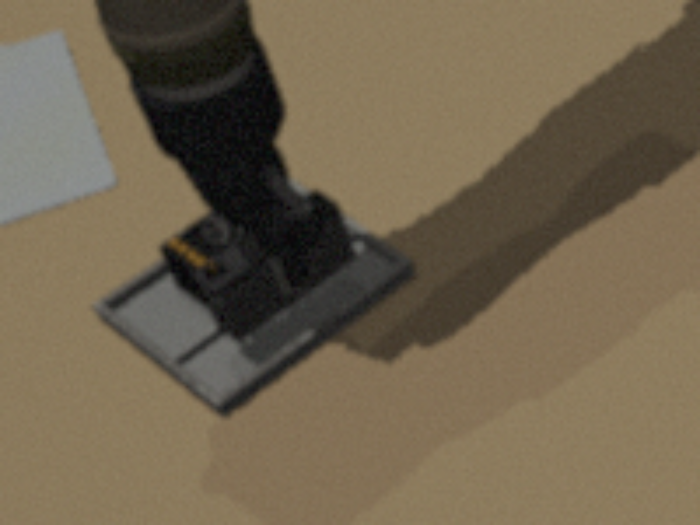

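```bash
python3 -m handwheel '[{"dx":0,"dy":0,"dz":0.3,"roll":0},{"dx":0,"dy":0,"dz":0.3,"roll":0},{"dx":0,"dy":0,"dz":0.2,"roll":0},{"dx":0,"dy":0,"dz":0.1,"roll":0},{"dx":0,"dy":0,"dz":0.08,"roll":0},{"dx":0,"dy":0,"dz":0,"roll":0}]';python3 -m handwheel '[{"dx":0,"dy":0,"dz":0.06,"roll":0},{"dx":0,"dy":0,"dz":0,"roll":0}]'; python3 -m handwheel '[{"dx":0,"dy":0,"dz":0.05,"roll":0},{"dx":0,"dy":0,"dz":0,"roll":0}]'; python3 plan.py .474 -.253 .02 50.4
```

```text
clock: 41.68
tcp_pos: [0.4739, -0.2533, 0.0256]
orientation: [-0.0, 0.339, 0.941, 0.0]
wrist_force: [-0.2, -0.1, -2.9]
finger_gap: 0.023
clock: 41.85
tcp_pos: [0.4742, -0.2535, 0.0247]
orientation: [0.0, 0.339, 0.941, 0.0]
wrist_force: [-0.7, 0.4, -3.5]
finger_gap: 0.0234
clock: 42.02
tcp_pos: [0.4742, -0.2534, 0.0237]
orientation: [0.0, 0.339, 0.941, 0.0]
wrist_force: [0.2, 1.4, -3.4]
finger_gap: 0.0231
t 42.02 phi 50.36 tcp [ 0.4742 -0.2534  0.0237] q6 0.05 gap 0.0231 F [ 0.2  1.4 -3.4]
roll total -0.01 | then dx 0.02 dy 0.01 dz 0.18 (units)
```

```bash
python3 -m handwheel '[{"dx":0,"dy":0,"dz":0.07,"roll":0},{"dx":0,"dy":0,"dz":0.05,"roll":0},{"dx":0,"dy":0,"dz":0,"roll":0}]'; python3 -m handwheel '[{"dx":0,"dy":0,"dz":0.05,"roll":0},{"dx":0,"dy":0,"dz":0,"roll":0}]'; python3 -m handwheel '[{"dx":0,"dy":0,"dz":0.05,"roll":0},{"dx":0,"dy":0,"dz":0,"roll":0}]'
```

```text
clock: 42.27
tcp_pos: [0.474, -0.2533, 0.021]
orientation: [-0.0, 0.339, 0.941, 0.0]
wrist_force: [-0.5, -0.2, -3.5]
finger_gap: 0.0235
clock: 42.43
tcp_pos: [0.4742, -0.2534, 0.0203]
orientation: [0.0, 0.339, 0.941, 0.0]
wrist_force: [-1.2, 0.6, -1.8]
finger_gap: 0.0227
clock: 42.6
tcp_pos: [0.4742, -0.2534, 0.0203]
orientation: [0.0, 0.339, 0.941, -0.0]
wrist_force: [-2.8, 1.9, 6.8]
finger_gap: 0.0237
```

```bash
python3 -m handwheel '[{"dx":0,"dy":0,"dz":0,"roll":0},{"dx":0,"dy":0,"dz":0,"roll":0},{"dx":0,"dy":0,"dz":0,"roll":0},{"dx":0,"dy":0,"dz":-0.3,"roll":0},{"dx":0,"dy":0,"dz":-1,"roll":0},{"dx":0,"dy":0,"dz":-1,"roll":0},{"dx":0,"dy":0,"dz":-1,"roll":0},{"dx":0,"dy":0,"dz":-1,"roll":0}]' 140 40
python3 -m handwheel '[{"dx":0,"dy":0,"dz":-1,"roll":0},{"dx":1,"dy":0,"dz":-1,"roll":0},{"dx":1,"dy":0,"dz":-1,"roll":0},{"dx":1,"dy":0,"dz":0,"roll":0},{"dx":1,"dy":0,"dz":0,"roll":0},{"dx":1,"dy":0,"dz":0,"roll":0},{"dx":1,"dy":0,"dz":0,"roll":0},{"dx":1,"dy":0,"dz":0,"roll":0}]' 
python3 -m handwheel '[{"dx":1,"dy":0,"dz":0,"roll":0},{"dx":1,"dy":0,"dz":0,"roll":0},{"dx":1,"dy":0,"dz":0,"roll":0},{"dx":0.5,"dy":0,"dz":0,"roll":0},{"dx":0,"dy":0,"dz":0,"roll":0},{"dx":0,"dy":0,"dz":0,"roll":0}]' 
python3 - <<'E'
from h import *
for n in("scene","top"):
    im=env.read_camera(n);cv2.imwrite(f"pics/end_{n}.png",im)
im=cv2.imread("pics/end_top.png")
cv2.imwrite("pics/eA.png",cv2.resize(im[180:315,170:300],None,fx=4,fy=4,interpolation=cv2.INTER_CUBIC))
cv2.imwrite("pics/eB.png",cv2.resize(im[190:315,435:565],None,fx=4,fy=4,interpolation=cv2.INTER_CUBIC))
E
```

```text
clock: 43.27
tcp_pos: [0.4741, -0.2533, 0.1065]
orientation: [0.0, 0.339, 0.941, 0.0]
wrist_force: [-0.1, 0.7, 0.2]
finger_gap: 0.0384
clock: 43.93
tcp_pos: [0.3657, -0.1636, 0.1657]
orientation: [0.0, 0.339, 0.941, -0.0]
wrist_force: [0.2, 0.5, 0.1]
finger_gap: 0.0387
clock: 44.43
tcp_pos: [0.3131, -0.1199, 0.1658]
orientation: [0.001, 0.339, 0.941, -0.0]
wrist_force: [1.5, 0.2, 1.2]
finger_gap: 0.0387
```

View pics/end_scene.png

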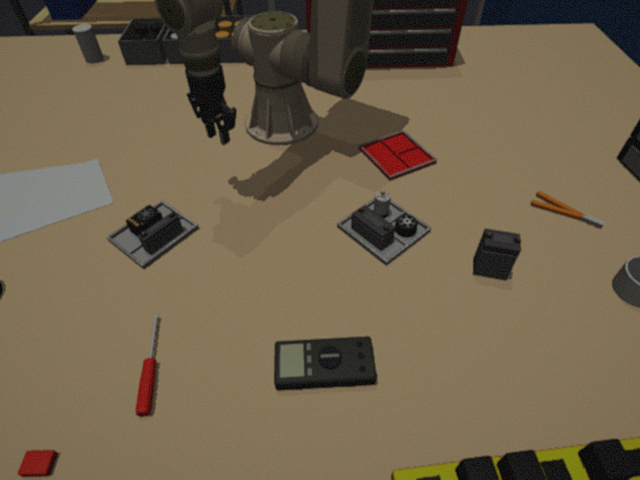

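View pics/eA.png

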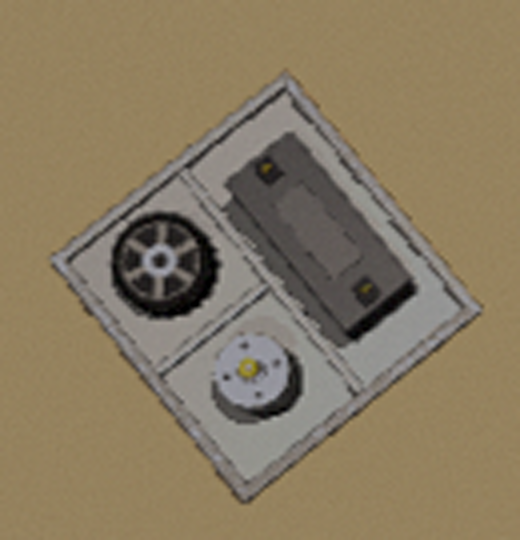

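View pics/eB.png

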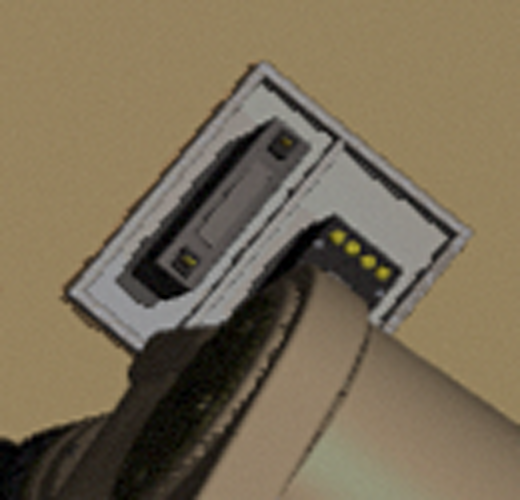

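Everything looks seated. I'll work out the tray-frame numbers before handing in.

```bash
python3 - <<'E'
from h import *
np.set_printoptions(precision=4,suppress=True)
A=lambda x,y:(x/4+170-.37,y/4+180-.37)
B=lambda x,y:(x/4+435-.37,y/4+190-.37)
def fr(c,yaw,p):
    a=np.radians(yaw);d=p-np.array(c);return np.array([np.cos(a)*d[0]+np.sin(a)*d[1],-np.sin(a)*d[0]+np.cos(a)*d[1]])
T3=((.449,.259),-49.4);T2=((.4498,-.283),50.4)
print("wheel",fr(*T3,ray("top",A(160,261),.034)))
print("motor",fr(*T3,ray("top",A(248,369),.064)))
print("thick",fr(*T3,(ray("top",A(267,170),.063)+ray("top",A(367,290),.063))/2))
print("thin",fr(*T2,(ray("top",B(286,143),.063)+ray("top",B(189,261),.063))/2))
print("ctrl screws (expect x -.0275, |y|<.043-.065)",fr(*T2,(ray("top",B(338,237),.044)+ray("top",B(384,272),.044))/2))
a=cv2.imread("pics/scene0.png");b=cv2.imread("pics/end_scene.png")
d=cv2.absdiff(a,b).max(2)>60
for l,(x0,x1,y0,y1) in dict(tall=(465,530,220,285),meter=(265,385,330,395),driver=(125,170,310,420)).items(): print(l,"changed px",d[y0:y1,x0:x1].sum())
print(env.get_state()["qvel"])
E
```

```text
wheel [-0.0334  0.0394]
motor [-0.0319 -0.0356]
thick [ 0.0366 -0.0034]
thin [0.0386 0.0011]
ctrl screws (expect x -.0275, |y|<.043-.065) [-0.027  -0.0239]
tall changed px 0
meter changed px 0
driver changed px 89
[-0.0009  0.0114  0.0018  0.0029  0.0009  0.0007]
```

```bash
python3 - <<'E'
from h import *
a=cv2.imread("pics/scene0.png");b=cv2.imread("pics/end_scene.png")
d=cv2.absdiff(a,b).max(2)>60
print(d[320:420,125:170].sum(), d[310:420,148:170].sum()); print(env.hand_in())
E
```

```text
0 0
the job is handed in; nothing more can be done
None
```

Both kits are made up and the job is handed in, about 44.5 s into the 109 s allowed. Each part was lowered until the wrist force showed contact with the compartment floor (3–9 N), then released.

My last checks, from the final top view in each tray's own frame:

| Part | Tray | x (mm) | y (mm) |
|---|---|---|---|
| Wheel | three-compartment | -33 | +39 |
| Motor | three-compartment | -32 | -36 |
| Thick battery | three-compartment | +37 | -3 |
| Thin battery | two-compartment | +39 | +1 |
| Speed controller (screw row only) | two-compartment | -27 | -24 |

- **Placement:** the wheel, motor and both batteries are well inside their allowed ranges.
- **Controller:** the arm hid part of it in the last top view, so I measured only its screw row, not its middle. The row is near the compartment's centre line, and the scene view shows the controller seated and upright.
- **Things to leave alone:** the tall battery and the multimeter show no changed pixels between the first and last scene pictures. The screwdriver's first check gave 89 changed pixels. These were where the motor had stood, and a check of the screwdriver alone gave 0.
- **Gripper:** it is clear of everything. No check failed.

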